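# Bond and clamp frozen cartons in the stacking press

## Robot

A 6-joint arm with a two-finger parallel gripper is mounted at the origin on the work surface. World frame = base frame: x ahead of the robot, y to its left, z up, the work surface at z = 0. Lengths are in m, angles in rad, forces in N, time in s.
With the tool pointing down it reaches from about 0.35 to 0.975 m from the base axis. Payload 4.9 kg.
Tool frame: the origin (TCP) lies midway between the tips of the shut fingers; the grasp point (between the pads) lies 19 mm behind it; z points along the fingers, y is the direction in which the jaws open and shut (so a half turn about z gives the same grasp; the last joint's range is limited). The gripper opens to 85 mm and grips with 20 to 120 N. Pads are 22 mm wide; open, the fingers measure 114 mm over their backs; the gripper's body (76 mm by 85 mm) begins 54 mm behind the grasp point. The pads swing forward as they close: fully open they stand 13 mm farther back than shut.
Start: joints at [-1.453, 0.053, 1.613, -0, 1.476, -0.119], TCP at [0.147, -0.608, 0.231] pointing down, gripper open.
Joint ranges: [-3.01, 3.01], [-1.01, 2.22], [0.06, 2.58], [-1.02, 4.17], [0.09, 2.62], [-3.14, 3.14]. Speed limits (rad/s): [2.57, 2.57, 3.14, 3.14, 3.14, 3.14].

## Interface

Orientations are given as a unit quaternion [w, x, y, z].
In Python, from plant import state, grab_frame, camera_params, job_done, boxes_of gives the robot as it stands.
- The arm moves only by the tool step_arm, never from a script. Its argument "steps" is a list of rows, each a list of 4 numbers: the shift along the tool's x, y, z in mm, then the turn about the tool's z in degrees. A call has 1 to 8 rows; each row shifts and turns the pose as measured when the row begins, along the tool's axes as they then stand; what a row does not reach is not made up. A row lasts 1/10 s, in which the tool goes at most 50 mm and 8.59 degrees, less where a joint would pass 70% of its speed; a pose out of reach is approached as far as the arm can. A call is refused whole if a number of a shift passes 50 or a number of a turn 8.59, either way. A call with a gripper value outside its range is refused whole. "claw" is the opening in per cent of the stroke, from 0 (shut) to 100 (fully open), set as the call begins (left out, the last holds). The fingers move at their own pace and stop on an object; the grip force is fixed at half the most. Time passes only in rows, so rows that do not move let the fingers close. It gives the time, the measured TCP pose, the force and the opening at its end, in the units of the state.
- state(): the state, without advancing time (a new reading comes with each control period).
- grab_frame(name): name is "scene" or "top"; returns (picture, depth): 480x640x3 uint8, red, green, blue; 480x640 float32, m along the optical axis (not along the pixel's ray), 0 where there is no reading.
- camera_params(name): a dict with "mtx" (3x3 intrinsics, pixels), "k1" (the pictures are not rectified: a ray, as slopes to the right and down, at radius r is drawn at 1 + k1 r^2 times it, then the intrinsics apply), "extrinsics" (4x4, takes a point from camera to world coordinates). Camera axes: x right, y down, z forward; pixel columns grow to the right and rows downward; lengths in m; the calibration is good to about 2 mm. A picture is of the moment at which its call begins. camera_params takes no time and is no camera call.
- job_done(): hands the job in, once; it reports no verdict.
Trained networks look in the newest picture that a camera, given by its name, has taken for a name from the list of things; names that differ only in an ending like _2 or _b are one class to them, and where a whole thing is asked for, a point or a joint stands for the part that bears it (a point fixed in the world has none). Each returns a list of dicts, best first, with "p" (0 to 1); they miss things now and then, are a little off and sometimes report something else, mostly with a low value. They report only what shows in the picture. A call takes as long as a camera call. They do not tell look-alikes from the thing itself.
- boxes_of(camera, label): "box" ([left, top, width, height] in pixels, round what is visible of it).
The state is a dict: "time": time; "joint_pos": joint angles; "joint_vel": joint speeds; "joint_efforts": joint torques, N m; "tool_pos": TCP position; "tool_rot": TCP orientation; "contact_force": force on the tool from outside, world axes, zero at the start; "ft_torque": the same for the moment, N m; "gripper_width": opening from 0.0 (shut) to 1.0 (fully open).
Only numpy, scipy, OpenCV 4.12 (cv2) and the standard library are available. Lean on these libraries where they do the work, as an engineer would, in place of code of your own. Each camera call takes 0.05 s, during which the arm holds its last target. There are 200 camera calls.

## Task

Put the scrubbing brush away in the steel tool tray, bristles down, and lay all the meat cartons flat on the press bed as one straight wall along its centre line: three end to end along the bed against the stop, and every carton left over on top, centred over a joint of the course below and flush with it, as bricks are laid. Only when all are laid, crank the jaw in until it has closed the bottom course up tight against the stop with no gaps, and let go. Leave everything else on the table where it is.

Things in the scene. Friction and masses are not known exactly. Their poses are not given: they have to be found in the camera images.
- press: stacking press, a fixed bench fixture at a new place and yaw each time: a flat bed plate 100 mm (its x) x 370 mm (its y) x 20 mm, no side walls, upright end stop near its +y end, sliding jaw near its -y end, crank on its -x side (nearest the robot). Origin: centre of the bed's underside, on the table; cartons lie on the bed's top, 20 mm higher
- stop_foot (a point): on the press: middle of the foot of the fixed end stop's inner face, on the bed's upper surface 20 mm above the table, 150 mm along the press's y from its origin. Axes as the press's: y points from jaw to stop along the bed, x across the bed, z up. The stop rises 55 mm above the bed and is 100 mm wide and 22 mm thick
- jaw (a joint): position in m of the press's jaw: 0 = wound fully back, its face 300 mm from the stop; the clear gap between jaw and stop is 300 mm minus this value. Starts at 0 to 15 mm, moves only with the crank and stays where the crank leaves it. The jaw is 94 mm wide, 22 mm thick and rises 35 mm above the bed
- crank (a joint): angle in rad of the press's crank, which turns about a vertical axis and grows clockwise seen from above. One full turn clockwise moves the jaw 24 mm towards the stop: jaw = 0.00382 x crank. Starts at 0 to 3.9, ends at 19.5. Turning takes about 1.5 N at the knob; once the cartons are tight it stiffens sharply
- crank_axis (a point): point on the crank's axis, 64 mm above the table (level with the middle of the knob), 150 mm from the bed's centre line on the press's -x side, over a gearbox 85 mm square and 26 mm high. The crank arm is flat, its top 40 mm above the table
- knob_mid (a point): middle of the crank's knob: upright, round, black plastic, diameter 24 mm, spinning freely on its own pin, 45 mm from the crank's axis. This point is 64 mm above the table; the knob reaches from 40 to 84 mm above the table. At crank 0 it lies on the press's +y side of the axis
- brush: scrubbing brush with white plastic back and grey bristles, lying bristles down along the press bed at the start; 150 mm long (its x), 44 mm wide (y), 38 mm high (z); the upper 20 mm is the rigid back, the 18 mm below it (136 x 36 mm) are bristles, also stiff. Origin at the centre of its underside. 160 g
- tool_tray: fixed open steel tray, outside 140 mm (its x) x 210 mm (its y) x 35 mm high, walls and floor 4 mm. Origin at the centre of its underside, on the table
- carton1: carton of frozen meat, plain cardboard with a white paper band, a rigid block 80 mm long (its x) x 50 mm wide (y) x 40 mm high (z), 120 to 230 g. All are alike. Origin at the centre of the block, 20 mm above its underside. Lies flat on the table at the start; may be absent
- carton2: carton of frozen meat, plain cardboard with a white paper band, a rigid block 80 mm long (its x) x 50 mm wide (y) x 40 mm high (z), 120 to 230 g. All are alike. Origin at the centre of the block, 20 mm above its underside. Lies flat on the table at the start; may be absent
- carton3: carton of frozen meat, plain cardboard with a white paper band, a rigid block 80 mm long (its x) x 50 mm wide (y) x 40 mm high (z), 120 to 230 g. All are alike. Origin at the centre of the block, 20 mm above its underside. Lies flat on the table at the start; may be absent
- carton4: carton of frozen meat, plain cardboard with a white paper band, a rigid block 80 mm long (its x) x 50 mm wide (y) x 40 mm high (z), 120 to 230 g. All are alike. Origin at the centre of the block, 20 mm above its underside. Lies flat on the table at the start; may be absent
- carton5: carton of frozen meat, plain cardboard with a white paper band, a rigid block 80 mm long (its x) x 50 mm wide (y) x 40 mm high (z), 120 to 230 g. All are alike. Origin at the centre of the block, 20 mm above its underside. Lies flat on the table at the start; may be absent
- carton6: carton of frozen meat, plain cardboard with a white paper band, a rigid block 80 mm long (its x) x 50 mm wide (y) x 40 mm high (z), 120 to 230 g. All are alike. Origin at the centre of the block, 20 mm above its underside. Lies flat on the table at the start; may be absent
- patties: bystander: white foam tray 150 x 100 x 16 mm with two frozen patties, total height 28 mm. Origin at the centre of its underside
- patty: bystander: white foam tray 110 x 110 x 16 mm with one frozen patty, total height 28 mm. Origin at the centre of its underside
- jar: bystander: closed jar, diameter 68 mm, height 100 mm. Origin at the centre of its underside
- tub: bystander: open stainless bowl, rim diameter 120 mm, height 70 mm. Origin at the centre of its underside
- weight: bystander: polished steel check weight, diameter 56 mm, height 90 mm. Origin at the centre of its underside
There are look-alikes about, which are no part of the job. Leave any black look-alike of the carton2 alone.

How it is judged:
By the outcome, as a careful person would: the job done as asked, in the order asked, and still so for the second after the job is handed in, with the robot touching nothing.
Of carton1, carton2, carton3, carton4, carton5, carton6 only 4 to 6 are there at a start; the rules pass over those that are not, and their reading is None.
At some moment in a run one of carton1, carton2, carton3, brush may be knocked a few centimetres aside while the robot is not near it.
Once in a run the grip may slacken for a moment while it holds something.
It also fails if it takes over 210 s, if anything falls off the work surface, if the arm or the gripper's body presses on something with over 40 N, if the wrist force passes 120 N, or if a joint passes its speed limit or range.

## Working session

There is one attempt and no reset: what is moved stays moved. The work goes in short steps, Python scripts to look and compute and a tool call to move; the robot and the scene stay as the last step left them, time stands still between calls to the robot, and variables do not carry over. Pictures are saved under pics/ and viewed, about 12 in all and at most 16, crops included, and the job is handed in when it is done.

Besides the shell and the picture viewer there is one more tool, called after "Emit:" by a JSON object that holds its "op" and its "data". step_arm: Moves the arm, as the interface text tells. Its arguments: {"type":"object","properties":{"steps":{"type":"array"},"claw":{"type":"number"}},"required":["steps"]}

```bash
ls; mkdir -p pics; python3 - <<'E'
from plant import *
import cv2,json
s=state();print(s)
for c in("scene","top"):
    p,d=grab_frame(c);cv2.imwrite(f"pics/{c}0.png",p[:,:,::-1]);k=camera_params(c);print(c,k)
    for l in("press","brush","tool_tray","carton1","knob_mid","jaw"):
        print(l,[(b["box"],round(b["p"],2)) for b in boxes_of(c,l)])
E
```

```text
pics
{'time': 0.0, 'joint_pos': array([-1.45300477e+00,  5.33568659e-02,  1.61429784e+00, -2.72278638e-06,
        1.47600555e+00, -1.18970259e-01]), 'joint_vel': array([-0.00081146,  0.00121696, -0.00023641,  0.00074826,  0.00111098,
        0.001567  ]), 'joint_efforts': array([-9.22086401e-04, -3.93678117e+01, -3.70177960e+01, -1.74613215e-04,
        7.01381417e-03,  2.50933780e-06]), 'tool_pos': array([ 0.14654111, -0.60693343,  0.23006073]), 'tool_rot': array([-1.03379820e-03,  9.93000613e-01,  1.18104671e-01, -7.45879460e-07]), 'contact_force': array([ 0.11732722, -0.36789739, -0.14768251]), 'ft_torque': array([-0.06995508,  0.01244069, -0.05092632]), 'gripper_width': 1.0020155375622564}
scene {'mtx': array([[466.18646318,   0.        , 328.27393499],
       [  0.        , 466.18646318, 240.80233333],
       [  0.        ,   0.        ,   1.        ]]), 'k1': -0.11750505226019849, 'extrinsics': array([[ 0.33276071,  0.7740872 , -0.53857154,  1.13463873],
       [ 0.94300972, -0.2721073 ,  0.19154708, -0.17653078],
       [ 0.00172489, -0.57161754, -0.82051838,  0.94440877],
  
[... 857 characters left out ...]
2,  0.08731138,  0.40843442],
       [-0.99955489,  0.02892118,  0.00732084,  0.01234036],
       [-0.00981512, -0.08706627, -0.99615417,  1.53053547],
       [ 0.        ,  0.        ,  0.        ,  1.        ]])}
press [([188.1, 191.8, 148.7, 100.6], 0.58), ([262.3, 187.8, 25.7, 65.1], 0.21)]
brush []
tool_tray [([125.9, 258.0, 94.4, 63.1], 0.72)]
carton1 [([373.3, 205.2, 25.8, 33.4], 0.77), ([430.8, 256.2, 31.3, 32.7], 0.75), ([401.2, 299.0, 34.8, 41.4], 0.74), ([322.2, 261.2, 36.6, 19.2], 0.69), ([381.8, 256.6, 22.6, 32.7], 0.68), ([410.2, 201.5, 27.8, 37.9], 0.66), ([187.5, 192.1, 148.4, 102.7], 0.35)]
knob_mid [([430.1, 252.1, 31.9, 38.9], 0.37)]
jaw [([318.3, 195.6, 18.9, 36.8], 0.7)]
```

View pics/top0.png

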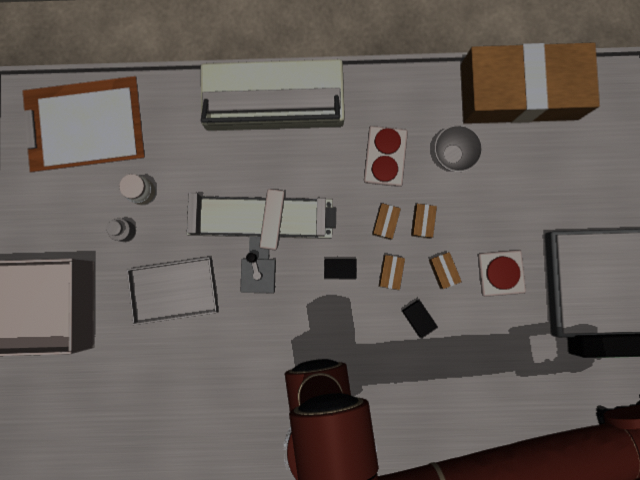

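View pics/scene0.png

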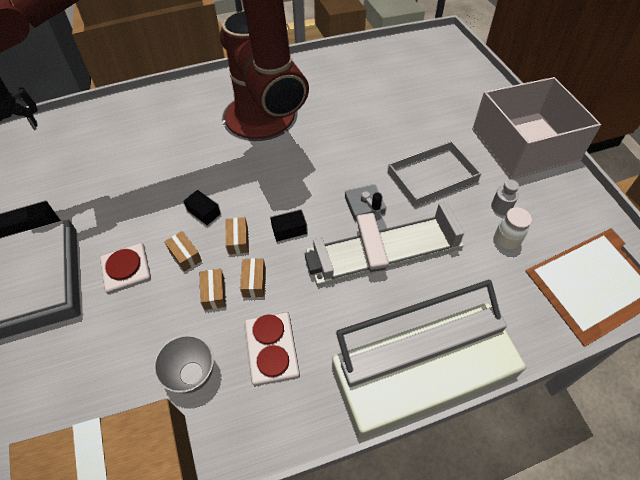

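```bash
cat > h.py <<'E'
import numpy as np,cv2
from plant import *
def cloud(c):
    p,d=grab_frame(c);k=camera_params(c);M=k["mtx"];H,W=d.shape
    dist=np.array([k["k1"],0,0,0,0.])
    uv=np.stack(np.meshgrid(np.arange(W),np.arange(H)),-1).reshape(-1,1,2).astype(np.float64)
    # forward model: drawn = ray*(1+k1 r^2) = OpenCV model
    n=cv2.undistortPointsIter(uv,M,dist,None,None,(3,50,1e-10)).reshape(H,W,2)
    P=np.dstack([n[...,0]*d,n[...,1]*d,d]);E=k["extrinsics"]
    X=P@E[:3,:3].T+E[:3,3];X[d==0]=np.nan
    return p,d,X
def rect(XY):
    (cx,cy),(w,h),a=cv2.minAreaRect((XY*1000).astype(np.float32))
    if w<h:w,h,a=h,w,a+90
    a=(a+90)%180-90
    return round(cx,1),round(cy,1),round(w,1),round(h,1),round(a,1)
def blobs(p,X,zlo,zhi,mask=None,minpx=60,box=None):
    m=(X[...,2]>zlo)&(X[...,2]<zhi)&(X[...,0]>.2)&(X[...,0]<.85)&(abs(X[...,1])<.6)
    if mask is not None:m&=mask
    if box is not None:m&=(X[...,0]>box[0])&(X[...,0]<box[1])&(X[...,1]>box[2])&(X[...,1]<box[3])
    n,L,st,ce=cv2.connectedComponentsWithStats(m.astype(np.uint8),connectivity=4)
    out=[]
    for i in range(1,n):
        if st[i,4]<minpx:continue
        q=X[L==i]
        out.append((rect(q[:,:2]),round(np.median(q[:,2])*1000,1),st[i,4],[int(v) for v in ce[i]],p[L==i].mean(0).astype(int).tolist()))
    return out
E
python3 - <<'E'
from h import *
for c in("top","scene"):
    p,d,X=cloud(c)
    print(c,"table z",[round(float(np.nanmedian(X[(abs(X[...,0]-x)<.03)&(abs(X[...,1]-y)<.03)][:,2]))*1000,1) for x,y in((.6,-.02),(.35,-.1),(.45,.5))])
    for lo,hi in((.034,.048),(.05,.066),(.068,.1),(.014,.028)):
        print(lo)
        for b in blobs(p,X,lo,hi):print("  ",b)
E
```

```text
top table z [40.5, 0.6, 2.9]
0.034
   ((818.0, -478.0, 83.8, 3.9, 87.7), np.float64(40.4), np.int32(62), [508, 118], [40, 31, 22])
   ((761.8, -367.0, 94.5, 35.8, 38.6), np.float64(40.4), np.int32(147), [466, 140], [58, 56, 54])
   ((567.1, -160.9, 80.7, 50.4, -17.5), np.float64(40.8), np.int32(618), [386, 221], [112, 87, 63])
   ((565.8, -255.7, 80.4, 51.5, -9.3), np.float64(40.6), np.int32(622), [424, 220], [111, 86, 62])
   ((579.7, -19.3, 48.8, 25.2, -2.0), np.float64(41.5), np.int32(202), [330, 217], [48, 47, 47])
   ((440.8, -561.0, 173.3, 5.2, -0.0), np.float64(41.6), np.int32(151), [550, 267], [17, 17, 17])
   ((439.5, -302.6, 80.0, 51.8, 20.5), np.float64(41.1), np.int32(638), [445, 270], [111, 86, 63])
   ((438.5, -169.4, 79.8, 50.7, -12.6), np.float64(40.8), np.int32(628), [391, 272], [113, 88, 64])
   ((451.4, -40.4, 80.0, 47.6, 88.3), np.float64(40.5), np.int32(644), [339, 268], [18, 17, 18])
   ((452.2, 167.9, 43.0, 20.4, 3.4), np.float64(41.9), np.int32(91), [255, 271], [119, 114, 112])
   ((394.9, 587.9, 66.7, 5.0, 0.4), np.float64(40.9), np.int32(60), [88, 298], [38,
[... 6986 characters left out ...]
2])
   ((442.6, -559.7, 188.3, 39.4, -12.5), np.float64(21.9), np.int32(203), [74, 293], [37, 37, 38])
   ((394.9, -480.6, 48.6, 36.3, -65.8), np.float64(16.9), np.int32(102), [106, 257], [198, 170, 164])
   ((478.7, -287.2, 49.1, 8.8, -72.7), np.float64(21.7), np.int32(72), [191, 261], [69, 56, 42])
   ((605.7, -169.9, 50.5, 9.9, 81.4), np.float64(20.9), np.int32(70), [252, 292], [76, 62, 47])
   ((603.8, -253.0, 58.0, 25.9, -70.4), np.float64(21.0), np.int32(80), [214, 303], [70, 55, 40])
   ((740.2, -165.0, 148.7, 98.6, -7.6), np.float64(17.0), np.int32(1574), [271, 349], [198, 178, 172])
   ((734.0, -341.3, 87.1, 72.6, -68.6), np.float64(20.4), np.int32(497), [185, 364], [128, 124, 122])
```

```bash
cat >> h.py <<'E'
from scipy.spatial.transform import Rotation as Ro
def pose():
    s=state();R=Ro.from_quat(s["tool_rot"],scalar_first=True).as_matrix()
    return s,R,np.degrees(np.arctan2(R[1,0],R[0,0]))
def go(x,y,z,yaw,n=None,step=48):
    "rows from here to the target, mm/deg"
    s,R,w=pose();d=np.array([x,y,z])-s["tool_pos"]*1000
    dw=(yaw-w+180)%360-180
    n=n or int(max(np.ceil(np.abs(d).max()/step*1.3),np.ceil(abs(dw)/8.5),1))
    a=[]
    for i in range(n):
        # axes after i turns
        Ri=Ro.from_euler("z",dw/n*i,degrees=True).as_matrix()@R
        v=Ri.T@(d/n);a.append([round(float(v[0]),1),round(float(v[1]),1),round(float(v[2]),1),round(float(-dw/n),2)])
    print("t",round(s["time"],2),"pos",(s["tool_pos"]*1000).round(1),"yaw",round(w,2),"tilt",R[2].round(3),"F",s["contact_force"].round(1),"w",round(s["gripper_width"]*85,1),"\nn",n);print(a)
psi=np.radians(-3.05);PX=np.array([np.cos(psi),np.sin(psi)]);PY=np.array([-np.sin(psi),np.cos(psi)])
FOOT=np.array([597.3,310.5])
def press(px,d): "world xy of a point px across, d mm out from the stop"; return FOOT+PX*px-PY*d
E
python3 - <<'E'
from h import *
for c in("top","scene"):
    p,d,X=cloud(c)
    m=(X[...,2]>.026)&(X[...,2]<.042)&(X[...,0]>.28)&(X[...,0]<.54)&(X[...,1]>.24)&(X[...,1]<.5)
    print(c,rect(X[m][:,:2]),m.sum())
    q=X[(X[...,2]>.015)&(X[...,2]<.025)&(X[...,0]>.5)&(X[...,0]<.67)&(X[...,1]>-.1)&(X[...,1]<.38)]
    # bed edges
    t=(q[:,:2]*1000-FOOT);u=t@PX;v=-t@PY
    k=(v>20)&(v<280)&(abs(u)<60);fit=[]
    vv=np.arange(20,280,10)
    for sgn in(1,-1):
        e=[(b,np.percentile(sgn*u[k&(abs(v-b)<5)],97)*sgn) for b in vv if (k&(abs(v-b)<5)).sum()>15]
        e=np.array(e);print(np.polyfit(e[:,0],e[:,1],1),np.median(e[:,1]))
a=np.array([569+9,127.8])
go(579,128,150,-9.3)
E
```

```text
top (444.6, 386.7, 213.2, 211.5, 6.7) 540
[-2.86581352e-02  4.70573944e+01] 45.64105439209824
[ 1.53845526e-04 -4.76152991e+01] -47.25861348687604
scene (408.8, 384.2, 214.8, 144.9, -83.4) 721
[7.88853499e-03 4.83652670e+01] 49.12367531094033
[ 9.30022421e-03 -4.74869691e+01] -45.5879116272599
t 0.9 pos [ 146.6 -607.6  231.3] yaw 13.57 tilt [-0.  0. -1.] F [0.8 0.4 0.6] w 85.1 
n 20
[[29.6, -30.7, 4.1, 1.14], [29.0, -31.3, 4.1, 1.14], [28.4, -31.8, 4.1, 1.14], [27.8, -32.4, 4.1, 1.14], [27.1, -32.9, 4.1, 1.14], [26.4, -33.5, 4.1, 1.14], [25.8, -34.0, 4.1, 1.14], [25.1, -34.5, 4.1, 1.14], [24.4, -35.0, 4.1, 1.14], [23.7, -35.5, 4.1, 1.14], [23.0, -35.9, 4.1, 1.14], [22.3, -36.4, 4.1, 1.14], [21.5, -36.8, 4.1, 1.14], [20.8, -37.3, 4.1, 1.14], [20.0, -37.7, 4.1, 1.14], [19.3, -38.1, 4.1, 1.14], [18.5, -38.4, 4.1, 1.14], [17.7, -38.8, 4.1, 1.14], [17.0, -39.1, 4.1, 1.14], [16.2, -39.5, 4.1, 1.14]]
```

Emit:
{"op": "step_arm", "data": {"steps": [[30, -31, 0, 1.1], [29, -31, 0, 1.1], [28, -32, 0, 1.1], [28, -32, 0, 1.1], [27, -33, 0, 1.1], [26, -33, 0, 1.1], [26, -34, 0, 1.1], [25, -35, 0, 1.1]], "claw": 100}}

```text
time: 1.7
tool_pos: [0.3227, -0.3076, 0.2309]
tool_rot: [0.001, 0.999, 0.033, 0.001]
contact_force: [0.3, -0.3, 0.5]
gripper_width: 0.999
```

Emit:
{"op": "step_arm", "data": {"steps": [[24, -35, 0, 1.1], [24, -35, 0, 1.1], [23, -36, 0, 1.1], [22, -36, 0, 1.1], [22, -37, 0, 1.1], [21, -37, 0, 1.1], [20, -38, 0, 1.1], [19, -38, 0, 1.1]]}}

```text
time: 2.5
tool_pos: [0.5045, -0.0025, 0.2334]
tool_rot: [0.003, 0.999, -0.047, 0.005]
contact_force: [-0.2, -0.7, -0.7]
gripper_width: 0.998
```

```bash
python3 - <<'E'
from h import *
go(579,128,110,-9.3)
E
```

```text
t 2.5 pos [504.5  -2.5 233.4] yaw -5.39 tilt [ 0.011  0.006 -1.   ] F [-0.2 -0.7 -0.7] w 84.8 
n 4
[[15.1, -34.4, 30.8, 0.98], [14.5, -34.7, 30.8, 0.98], [14.0, -34.9, 30.8, 0.98], [13.4, -35.2, 30.8, 0.98]]
```

Emit:
{"op": "step_arm", "data": {"steps": [[15, -34, 30, 1], [14, -35, 30, 1], [14, -35, 30, 1], [13, -35, 30, 1], [0, 0, 0, 0]]}}

```text
time: 3.0
tool_pos: [0.5844, 0.1381, 0.1123]
tool_rot: [0.003, 0.997, -0.08, 0.009]
contact_force: [-1.5, 0.2, -1.0]
gripper_width: 0.998
```

```bash
python3 - <<'E'
from h import *
p,d,X=cloud("scene");cv2.imwrite("pics/a1.png",cv2.resize(p[140:320,270:510,::-1],None,fx=3,fy=3))
print(blobs(p,X,.05,.066,box=(.45,.7,.08,.25)))
go(579,128,30,-9.3)
E
```

```text
[((580.1, 129.3, 149.9, 45.3, -9.1), np.float64(59.2), np.int32(970), [372, 241], [152, 140, 136])]
t 3.05 pos [585.1 136.8 114.9] yaw -9.23 tilt [ 0.023  0.005 -1.   ] F [-0.9 -0.2 -0.2] w 85.0 
n 3
[[-2.2, 3.1, 28.3, 0.02], [-2.2, 3.1, 28.3, 0.02], [-2.2, 3.1, 28.3, 0.02]]
```

View pics/a1.png

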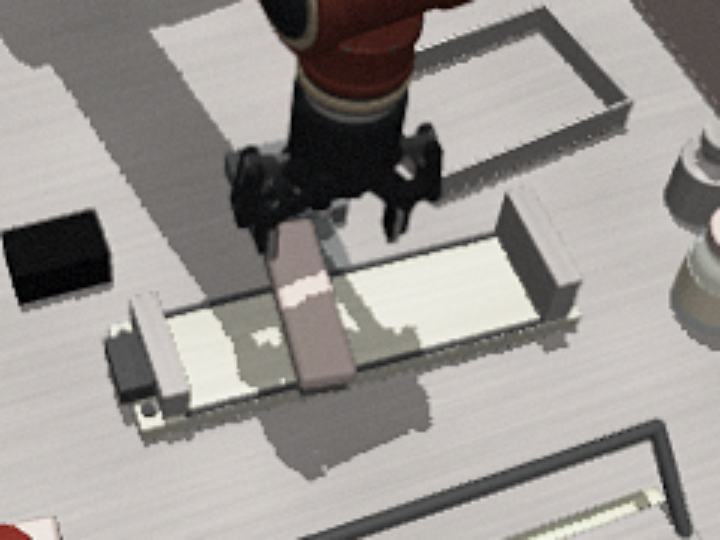

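Emit:
{"op": "step_arm", "data": {"steps": [[-3, 4, 5, 0], [-2, 3, 15, 0], [-1, 2, 25, 0], [0, 0, 25, 0], [0, 0, 10, 0], [0, 0, 4, 0]]}}

```text
time: 3.65
tool_pos: [0.5828, 0.1219, 0.0354]
tool_rot: [0.003, 0.996, -0.084, 0.019]
contact_force: [-0.2, 0.3, 0.6]
gripper_width: 0.999
```

```bash
python3 - <<'E'
from h import *
go(579.5,128.5,29,-9.2)
E
```

```text
t 3.65 pos [582.8 121.9  35.4] yaw -9.59 tilt [ 0.037  0.003 -0.999] F [-0.2  0.3  0.6] w 84.9 
n 1
[[-4.6, -6.0, 6.2, -0.39]]
```

Emit:
{"op": "step_arm", "data": {"steps": [[-4, -6, 3, -0.4], [0, 0, 0, 0]]}}

```text
time: 3.85
tool_pos: [0.5801, 0.1279, 0.0331]
tool_rot: [0.003, 0.997, -0.081, 0.019]
contact_force: [-0.5, -0.5, -0.1]
gripper_width: 0.998
```

```bash
python3 - <<'E'
from h import *
go(579.5,128.5,29,-9.2)
E
```

```text
t 3.85 pos [580.1 127.9  33.1] yaw -9.25 tilt [ 0.039  0.002 -0.999] F [-0.5 -0.5 -0.1] w 84.8 
n 1
[[-0.9, -0.5, 4.1, -0.05]]
```

Emit:
{"op": "step_arm", "data": {"steps": [[0, 0, 0, 0], [0, 0, 0, 0]]}}

```text
time: 4.05
tool_pos: [0.5814, 0.1283, 0.0352]
tool_rot: [0.003, 0.997, -0.08, 0.021]
contact_force: [-0.2, -0.1, 0.4]
gripper_width: 1.001
```

```bash
python3 - <<'E'
from h import *
go(579.5,128.5,29,-9.2)
E
```

```text
t 4.05 pos [581.4 128.3  35.2] yaw -9.22 tilt [ 0.042  0.002 -0.999] F [-0.2 -0.1  0.4] w 85.1 
n 1
[[-2.1, 0.1, 6.1, -0.02]]
```

```bash
cat >> h.py <<'E'
def js(tag=""):
    s=state();_,R,w=pose()
    print(tag,round(s["time"],2),"q",s["joint_pos"].round(4),"v",s["joint_vel"].round(3),"pos",(s["tool_pos"]*1000).round(1),"z",R[:,2].round(4))
E
python3 -c "
from h import *
js();import time
js()"
```

```text
4.05 q [ 0.0981  0.1592  1.848  -0.0139  1.0941  1.836 ] v [ 0.002 -0.009 -0.009 -0.001 -0.     0.   ] pos [581.4 128.3  35.2] z [ 0.0413 -0.0084 -0.9991]
 4.05 q [ 0.0981  0.1592  1.848  -0.0139  1.0941  1.836 ] v [ 0.002 -0.009 -0.009 -0.001 -0.     0.   ] pos [581.4 128.3  35.2] z [ 0.0413 -0.0084 -0.9991]
```

Emit:
{"op": "step_arm", "data": {"steps": [[0, 0, 0, 0], [0, 0, 0, 0], [0, 0, 0, 0], [0, 0, 0, 0]]}}

```text
time: 4.45
tool_pos: [0.5828, 0.1286, 0.0371]
tool_rot: [0.002, 0.997, -0.08, 0.023]
contact_force: [-0.7, 0.3, -0.4]
gripper_width: 1.002
```

```bash
python3 -c "
from h import *
js()
grab_frame('top');grab_frame('top');js('hold')"
```

```text
4.45 q [ 0.0985  0.1577  1.8462 -0.014   1.0941  1.8359] v [ 0.002 -0.002 -0.001  0.001  0.001  0.   ] pos [582.8 128.6  37.1] z [ 0.0446 -0.0081 -0.999 ]
hold 4.55 q [ 0.0984  0.1579  1.8462 -0.014   1.0942  1.8359] v [-0.003  0.001  0.    -0.002  0.001  0.   ] pos [582.7 128.6  36.9] z [ 0.0443 -0.0081 -0.999 ]
```

Emit:
{"op": "step_arm", "data": {"steps": [[0, 0, 20, 0]]}}

```text
time: 4.65
tool_pos: [0.5863, 0.1288, 0.0199]
tool_rot: [0.002, 0.996, -0.08, 0.026]
contact_force: [0.4, 0.4, 0.7]
gripper_width: 1.001
```

```bash
python3 -c "
from h import *
js()
grab_frame('top');grab_frame('top');js('hold')"
```

```text
4.65 q [ 0.0981  0.1868  1.8468 -0.0143  1.0581  1.836 ] v [-0.004  0.342  0.059 -0.003 -0.367 -0.   ] pos [586.3 128.8  19.9] z [ 0.0509 -0.0075 -0.9987]
hold 4.75 q [ 0.0979  0.1912  1.8523 -0.0143  1.0597  1.8361] v [ 0.003 -0.019 -0.007  0.001  0.025 -0.001] pos [581.5 128.2  14.5] z [ 0.0394 -0.0086 -0.9992]
```

Emit:
{"op": "step_arm", "data": {"steps": [[-2, 0, -7, 0], [0, 0, -7, 0]]}}

```text
time: 4.95
tool_pos: [0.5774, 0.1285, 0.0279]
tool_rot: [0.003, 0.997, -0.08, 0.018]
contact_force: [-0.3, -1.0, 0.5]
gripper_width: 1.0
```

```bash
python3 -c "
from h import *
js()
grab_frame('top');grab_frame('top');js('hold')"
```

```text
4.95 q [ 0.0992  0.165   1.8556 -0.0141  1.0864  1.8369] v [ 0.001 -0.114 -0.021  0.001  0.131  0.   ] pos [577.4 128.5  27.9] z [ 0.0357 -0.009  -0.9993]
hold 5.05 q [ 0.0992  0.1637  1.8537 -0.0141  1.0854  1.8369] v [-0.003  0.009  0.003  0.    -0.013 -0.   ] pos [579.2 128.7  29.7] z [ 0.0399 -0.0086 -0.9992]
```

Emit:
{"op": "step_arm", "data": {"steps": [[0, 0, 0, 0], [0, 0, 0, 0], [0, 0, 0, 0]], "claw": 0}}

```text
time: 5.35
tool_pos: [0.5805, 0.1287, 0.032]
tool_rot: [0.002, 0.997, -0.08, 0.022]
contact_force: [1.1, 0.9, 0.7]
gripper_width: 0.512
```

```bash
python3 -c "
from h import *
js()
grab_frame('top');grab_frame('top');js('hold');go(580,128,150,-9.2)"
```

```text
5.35 q [ 0.0992  0.161   1.8523 -0.0144  1.0858  1.8369] v [-0.001 -0.003 -0.006 -0.021  0.007 -0.   ] pos [580.5 128.7  32. ] z [ 0.0435 -0.0085 -0.999 ]
hold 5.45 q [ 0.0992  0.161   1.8519 -0.0141  1.0856  1.8369] v [ 0.001  0.001  0.001  0.001 -0.003  0.001] pos [580.8 128.9  32.2] z [ 0.0442 -0.0082 -0.999 ]
t 5.45 pos [580.8 128.9  32.2] yaw -9.2 tilt [ 0.045  0.001 -0.999] F [-0.6 -0.3  1.9] w 42.5 
n 4
[[1.2, 0.3, -29.4, 0.0], [1.2, 0.3, -29.4, 0.0], [1.2, 0.3, -29.4, 0.0], [1.2, 0.3, -29.4, 0.0]]
```

Emit:
{"op": "step_arm", "data": {"steps": [[0, 0, -20, 0], [0, 0, -20, 0], [0, 0, -20, 0], [0, 0, -20, 0], [0, 0, -20, 0], [0, 0, -20, 0]]}}

```text
time: 6.05
tool_pos: [0.5692, 0.1292, 0.1463]
tool_rot: [0.004, 0.997, -0.08, 0.013]
contact_force: [0.1, -0.7, -2.1]
gripper_width: 0.499
```

```bash
python3 -c "
from h import *
js()
grab_frame('top');grab_frame('top');js('hold');go(409,384,150,96.6)"
```

```text
6.05 q [ 0.1016  0.0074  1.8047 -0.0128  1.3051  1.8365] v [ 0.004 -0.218 -0.129  0.003  0.365 -0.001] pos [569.2 129.2 146.3] z [ 0.0255 -0.0098 -0.9996]
hold 6.15 q [ 0.1017  0.0056  1.8012 -0.0128  1.3033  1.8365] v [-0.001  0.029  0.038  0.    -0.026  0.002] pos [571.6 129.4 149.4] z [ 0.0326 -0.0091 -0.9994]
t 6.15 pos [571.6 129.4 149.4] yaw -9.21 tilt [ 0.034  0.004 -0.999] F [-0.2 -0.5 -0.6] w 42.4 
n 13
[[-15.5, -17.3, -0.6, -8.14], [-12.9, -19.3, -0.6, -8.14], [-10.0, -21.0, -0.5, -8.14], [-6.9, -22.2, -0.4, -8.14], [-3.7, -22.9, -0.3, -8.14], [-0.4, -23.2, -0.1, -8.14], [2.9, -23.1, -0.0, -8.14], [6.1, -22.4, 0.1, -8.14], [9.2, -21.3, 0.2, -8.14], [12.1, -19.8, 0.3, -8.14], [14.8, -17.9, 0.4, -8.14], [17.2, -15.6, 0.5, -8.14], [19.2, -13.0, 0.6, -8.14]]
```

Emit:
{"op": "step_arm", "data": {"steps": [[-15, -17, 0, -8.1], [-13, -19, 0, -8.1], [-10, -21, 0, -8.1], [-7, -22, 0, -8.1], [-4, -23, 0, -8.1], [0, -23, 0, -8.1], [3, -23, 0, -8.1], [6, -22, 0, -8.1]]}}

```text
time: 6.95
tool_pos: [0.4621, 0.2843, 0.1305]
tool_rot: [0.01, 0.875, 0.484, 0.004]
contact_force: [-0.5, -0.2, -1.6]
gripper_width: 0.501
```

Emit:
{"op": "step_arm", "data": {"steps": [[9, -21, 0, -8.1], [12, -20, 0, -8.1], [15, -18, 0, -8.1], [17, -15, 0, -8.1], [19, -13, 0, -8.1]]}}

```text
time: 7.45
tool_pos: [0.3881, 0.3794, 0.1173]
tool_rot: [0.009, 0.642, 0.767, -0.007]
contact_force: [0.6, -0.1, -1.6]
gripper_width: 0.503
```

```bash
python3 -c "
from h import *
js()
p,d,X=cloud('top');m=(X[...,2]>.026)&(X[...,2]<.042)&(X[...,0]>.32)&(X[...,0]<.54)&(X[...,1]>.24)&(X[...,1]<.5)
print(rect(X[m][:,:2]))
p,d,X=cloud('scene');print(blobs(p,X,.05,.2,box=(.25,.5,.2,.5)));js('hold');go(408,383,30,96.6)"
```

```text
7.45 q [ 0.6475 -0.0363  1.8993 -0.0212  1.2877  0.4773] v [ 0.444  0.098 -0.047  0.004 -0.014 -1.018] pos [388.1 379.4 117.3] z [ 0.005  -0.0217 -0.9998]
(443.4, 385.0, 213.0, 211.3, 5.8)
[((396.0, 372.7, 124.7, 114.1, 50.6), np.float64(146.8), np.int32(1257), [433, 134], [79, 74, 72])]
hold 7.55 q [ 0.6494 -0.0359  1.8997 -0.0204  1.288   0.4807] v [-0.041 -0.006 -0.005 -0.036  0.002  0.069] pos [387.  380.1 116.9] z [ 0.0037 -0.0217 -0.9998]
t 7.55 pos [387.  380.1 116.9] yaw 100.0 tilt [-0.022 -0.    -1.   ] F [ 0.1 -0.3 -0.9] w 42.7 
n 3
[[0.4, 7.1, 29.0, 1.13], [0.5, 7.1, 29.0, 1.13], [0.6, 7.1, 29.0, 1.13]]
```

Emit:
{"op": "step_arm", "data": {"steps": [[0, 11, 10, 1.7], [0, 10, 20, 1.7], [0, 0, 20, 0]]}}

```text
time: 7.85
tool_pos: [0.4096, 0.3828, 0.0657]
tool_rot: [0.01, 0.667, 0.745, -0.005]
contact_force: [-0.2, -0.7, -1.4]
gripper_width: 0.501
```

```bash
python3 -c "
from h import *
grab_frame('top');grab_frame('top');js('hold');go(408,383,19,96.6)"
```

```text
hold 7.95 q [ 0.6296  0.0701  1.8931 -0.0223  1.1936  0.5274] v [ 0.006 -0.036 -0.029  0.005  0.029 -0.006] pos [406.4 380.6  62.3] z [-0.     -0.0257 -0.9997]
t 7.95 pos [406.4 380.6  62.3] yaw 96.33 tilt [-0.025 -0.003 -1.   ] F [-0.4 -0.5 -2.6] w 42.9 
n 2
[[1.6, 1.0, 21.6, -0.13], [1.6, 1.0, 21.6, -0.13]]
```

Emit:
{"op": "step_arm", "data": {"steps": [[2, 1, 20, 0], [1, 0, 15, 0], [0, 0, 4, 0]]}}

```text
time: 8.25
tool_pos: [0.4082, 0.3821, 0.0227]
tool_rot: [0.009, 0.668, 0.744, -0.009]
contact_force: [-0.3, 0.2, -1.8]
gripper_width: 0.504
```

```bash
python3 -c "
from h import *
p,d,X=cloud('scene');cv2.imwrite('pics/a2.png',cv2.resize(p[60:240,330:570,::-1],None,fx=3,fy=3))
grab_frame('top');js('hold');go(408,383,17,96.6)"
```

```text
hold 8.35 q [ 0.6301  0.1314  1.9019 -0.0235  1.1219  0.5332] v [ 0.004 -0.019 -0.02   0.002  0.003 -0.003] pos [408.4 382.3  23.5] z [ 0.0015 -0.025  -0.9997]
t 8.35 pos [408.4 382.3  23.5] yaw 96.14 tilt [-0.025 -0.001 -1.   ] F [-0.2 -0.2 -1. ] w 42.6 
n 1
[[0.9, -0.3, 6.5, -0.46]]
```

View pics/a2.png

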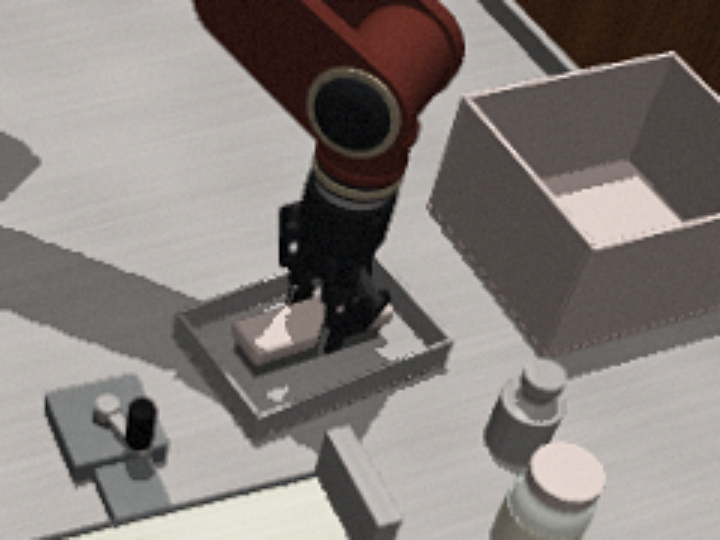

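Emit:
{"op": "step_arm", "data": {"steps": [[0, 0, 5, 0], [0, 0, 4, 0]]}}

```text
time: 8.55
tool_pos: [0.4106, 0.3828, 0.0183]
tool_rot: [0.01, 0.668, 0.744, -0.007]
contact_force: [-4.6, -8.6, 13.8]
gripper_width: 0.503
```

Emit:
{"op": "step_arm", "data": {"steps": [[0, 0, 0, 0], [0, 0, 0, 0], [0, 0, 0, 0]], "claw": 75}}

```text
time: 8.85
tool_pos: [0.4127, 0.3842, 0.0213]
tool_rot: [0.011, 0.668, 0.744, -0.004]
contact_force: [0.3, 0.3, -0.3]
gripper_width: 0.75
```

```bash
python3 -c "
from h import *
js();go(408,383,120,96.6)"
```

```text
8.85 q [ 0.6291  0.139   1.8979 -0.0255  1.109   0.5331] v [ 0.003 -0.007 -0.008  0.    -0.002 -0.001] pos [412.7 384.2  21.3] z [ 0.0101 -0.0208 -0.9997]
t 8.85 pos [412.7 384.2  21.3] yaw 96.15 tilt [-0.022  0.008 -1.   ] F [ 0.3  0.3 -0.3] w 63.7 
n 3
[[-1.0, -1.3, -32.9, -0.15], [-1.0, -1.3, -32.9, -0.15], [-0.9, -1.3, -32.9, -0.15]]
```

Emit:
{"op": "step_arm", "data": {"steps": [[0, 0, -20, 0], [0, 0, -30, 0], [0, 0, -30, 0], [0, 0, -30, 0], [0, 0, -30, 0], [0, 0, -30, 0]], "claw": 100}}

```text
time: 9.45
tool_pos: [0.4078, 0.3862, 0.1917]
tool_rot: [0.009, 0.668, 0.744, -0.009]
contact_force: [0.7, 0.6, -0.3]
gripper_width: 1.002
```

```bash
python3 -c "
from h import *
js();go(568,-160,190,-17)
p,d,X=cloud('top')
for b in blobs(p,X,.034,.048,box=(.38,.65,-.36,-.1)):print(b)
m=(X[...,2]>.02)&(X[...,2]<.06)&(X[...,0]>.36)&(X[...,0]<.45)&(X[...,1]>.29)&(X[...,1]<.48)&(p.min(2)>100);print(rect(X[m][:,:2]),np.median(X[m][:,2]))
p,d,X=cloud('scene')
for b in blobs(p,X,.034,.048,box=(.38,.65,-.36,-.1)):print(b)
for b in blobs(p,X,.038,.055,box=(.36,.45,.29,.48)):print(b)
"
```

```text
9.45 q [ 0.6368 -0.0586  1.791  -0.0224  1.4237  0.5325] v [ 0.014 -0.257 -0.29   0.003  0.543  0.002] pos [407.8 386.2 191.7] z [ 0.0015 -0.0264 -0.9997]
t 9.45 pos [407.8 386.2 191.7] yaw 96.17 tilt [-0.026 -0.001 -1.   ] F [ 0.7  0.6 -0.3] w 85.1 
n 15
[[-37.3, 6.7, 1.1, 7.54], [-36.1, 11.5, 1.1, 7.54], [-34.3, 16.2, 1.0, 7.54], [-31.9, 20.6, 0.9, 7.54], [-28.9, 24.6, 0.8, 7.54], [-25.4, 28.2, 0.7, 7.54], [-21.5, 31.3, 0.6, 7.54], [-17.2, 33.8, 0.5, 7.54], [-12.6, 35.8, 0.4, 7.54], [-7.8, 37.1, 0.3, 7.54], [-2.9, 37.8, 0.1, 7.54], [2.1, 37.9, 0.0, 7.54], [7.1, 37.3, -0.1, 7.54], [11.9, 36.0, -0.2, 7.54], [16.5, 34.2, -0.4, 7.54]]
((567.4, -161.0, 80.7, 49.8, -17.2), np.float64(40.8), np.int32(617), [386, 220], [117, 91, 67])
((565.7, -255.3, 80.7, 51.2, -9.5), np.float64(40.9), np.int32(631), [424, 220], [115, 90, 65])
((439.2, -302.4, 80.1, 53.1, 19.3), np.float64(40.7), np.int32(646), [445, 270], [115, 90, 66])
((438.5, -169.4, 79.9, 50.5, -12.6), np.float64(40.9), np.int32(637), [392, 272], [117, 91, 67])
(410.9, 369.4, 122.2, 42.1, -83.7) 0.04213213717103503
((438.4, -167.2, 83.0, 50.4, -11.5), np.float64(41.4), np.int32(609), [235, 231], [176, 145, 111])
((440.0, -300.9, 82.6, 49.9, 20.3), np.float64(40.9), np.int32(607), [180, 246], [176, 144, 110])
((568.0, -158.5, 82.6, 50.4, -16.5), np.float64(40.9), np.int32(714), [251, 273], [176, 144, 109])
((568.0, -252.7, 82.5, 50.7, -10.4), np.float64(40.5), np.int32(748), [211, 286], [172, 140, 106])
((412.4, 381.4, 151.9, 46.7, -82.7), np.float64(43.5), np.int32(685), [433, 168], [178, 165, 160])
```

Emit:
{"op": "step_arm", "data": {"steps": [[-37, 7, 0, 7.5], [-36, 11, 0, 7.5], [-34, 16, 0, 7.5], [-32, 20, 0, 7.5], [-29, 25, 0, 7.5], [-25, 28, 0, 7.5], [-21, 31, 0, 7.5], [-17, 34, 0, 7.5]]}}

```text
time: 10.35
tool_pos: [0.4924, 0.0921, 0.1997]
tool_rot: [0.01, 0.955, 0.295, 0.002]
contact_force: [1.0, -0.0, 0.7]
gripper_width: 1.001
```

Emit:
{"op": "step_arm", "data": {"steps": [[-13, 36, 0, 7.5], [-8, 37, 0, 7.5], [-3, 38, 0, 7.5], [2, 38, 0, 7.5], [7, 37, 0, 7.5], [12, 36, 0, 7.5]]}}

```text
time: 10.95
tool_pos: [0.5467, -0.1379, 0.1991]
tool_rot: [0.008, 0.994, -0.11, 0.004]
contact_force: [-0.1, 0.0, 0.6]
gripper_width: 0.996
```

```bash
python3 -c "
from h import *
js();grab_frame('top');js();go(567.5,-160,80,-17)"
```

```text
10.95 q [-0.3728 -0.0775  1.7963 -0.0126  1.4112  1.42  ] v [-0.603  0.415 -0.385  0.012 -0.036  0.752] pos [ 546.7 -137.9  199.1] z [ 0.0064 -0.0159 -0.9999]
 11.0 q [-0.3789 -0.0739  1.7927 -0.0165  1.4087  1.4221] v [ 0.061 -0.042  0.041  0.037  0.034 -0.137] pos [ 547.5 -143.   199.2] z [ 0.0071 -0.0204 -0.9998]
t 11.0 pos [ 547.5 -143.   199.2] yaw -13.04 tilt [ 0.012  0.018 -1.   ] F [-2.1 -2.9 -0.9] w 85.1 
n 4
[[5.5, 2.5, 29.9, 0.99], [5.5, 2.4, 29.9, 0.99], [5.6, 2.3, 29.9, 0.99], [5.6, 2.2, 29.9, 0.99]]
```

Emit:
{"op": "step_arm", "data": {"steps": [[6, 2, 40, 1], [6, 2, 40, 1], [6, 2, 40, 1]]}}

```text
time: 11.3
tool_pos: [0.5704, -0.1609, 0.0836]
tool_rot: [0.011, 0.99, -0.142, 0.013]
contact_force: [0.3, -0.5, 0.2]
gripper_width: 1.0
```

```bash
python3 -c "
from h import *
js();grab_frame('top');grab_frame('top');js();go(567.5,-160,6,-17)"
```

```text
11.3 q [-0.393   0.0942  1.8275 -0.0171  1.1893  1.4698] v [-0.04   0.649  0.081 -0.003 -0.727  0.157] pos [ 570.4 -160.9   83.6] z [ 0.0222 -0.0264 -0.9994]
 11.4 q [-0.3929  0.0996  1.8344 -0.0172  1.193   1.4693] v [ 0.012 -0.072 -0.05   0.003  0.063 -0.01 ] pos [ 564.9 -158.7   76.7] z [ 0.0074 -0.0203 -0.9998]
t 11.4 pos [ 564.9 -158.7   76.7] yaw -16.33 tilt [ 0.013  0.017 -1.   ] F [-1.5  0.8 -0.4] w 85.4 
n 2
[[1.0, -0.3, 35.4, 0.33], [1.0, -0.3, 35.4, 0.33]]
```

Emit:
{"op": "step_arm", "data": {"steps": [[1, 0, 36, 0.3], [1, 0, 30, 0.3]]}}

```text
time: 11.6
tool_pos: [0.5715, -0.1616, 0.0152]
tool_rot: [0.011, 0.989, -0.146, 0.01]
contact_force: [-0.6, 0.7, -0.8]
gripper_width: 0.999
```

```bash
python3 -c "
from h import *
grab_frame('top');grab_frame('top');js();go(567.5,-160,6,-17)"
```

```text
11.7 q [-0.3935  0.1971  1.8476 -0.0179  1.0781  1.4797] v [ 0.001 -0.052 -0.041  0.002  0.036 -0.002] pos [ 569.6 -160.9   13.2] z [ 0.0113 -0.0217 -0.9997]
t 11.7 pos [ 569.6 -160.9   13.2] yaw -16.84 tilt [ 0.017  0.018 -1.   ] F [-0.   0.  -0.7] w 84.8 
n 1
[[-2.4, -0.4, 7.1, 0.16]]
```

Emit:
{"op": "step_arm", "data": {"steps": [[-2, 0, 8, 0]]}}

```text
time: 11.8
tool_pos: [0.57, -0.1611, 0.0081]
tool_rot: [0.011, 0.989, -0.146, 0.009]
contact_force: [0.0, 0.3, 1.0]
gripper_width: 1.002
```

Emit:
{"op": "step_arm", "data": {"steps": [[0, 0, 0, 0], [0, 0, 0, 0], [0, 0, 0, 0]], "claw": 0}}

```text
time: 12.1
tool_pos: [0.572, -0.1614, 0.0129]
tool_rot: [0.011, 0.989, -0.145, 0.012]
contact_force: [-2.0, 0.5, -0.3]
gripper_width: 0.569
```

```bash
python3 -c "
from h import *
js();go(567.5,-160,6,-17)"
```

```text
12.1 q [-0.3927  0.1969  1.8487 -0.0179  1.0671  1.4785] v [ 0.002 -0.02  -0.019 -0.004 -0.025 -0.004] pos [ 572.  -161.4   12.9] z [ 0.0208 -0.0255 -0.9995]
t 12.1 pos [ 572.  -161.4   12.9] yaw -16.72 tilt [ 0.027  0.018 -0.999] F [-2.   0.5 -0.3] w 48.4 
n 1
[[-4.9, -0.1, 6.8, 0.28]]
```

Emit:
{"op": "step_arm", "data": {"steps": [[0, 0, -20, 0], [0, 0, -25, 0], [0, 0, -25, 0], [0, 0, -25, 0], [0, 0, -25, 0]]}}

```text
time: 12.6
tool_pos: [0.5673, -0.1573, 0.1364]
tool_rot: [0.011, 0.989, -0.145, 0.01]
contact_force: [-0.6, -0.0, -0.5]
gripper_width: 0.572
```

```bash
python3 -c "
from h import *
grab_frame('top');js();go(*press(0,44),150,86.95)"
```

```text
12.65 q [-0.3891  0.0251  1.7942 -0.0163  1.2888  1.4775] v [-0.004  0.019 -0.027  0.    -0.114 -0.001] pos [ 570.2 -158.3  142.2] z [ 0.025  -0.0272 -0.9993]
t 12.65 pos [ 570.2 -158.3  142.2] yaw -16.68 tilt [ 0.032  0.019 -0.999] F [ 3.2 -0.5  2.7] w 49.1 
n 13
[[-7.5, -31.8, -1.4, -7.97], [-3.1, -32.6, -1.3, -7.97], [1.5, -32.7, -1.2, -7.97], [6.0, -32.2, -1.0, -7.97], [10.4, -31.0, -0.9, -7.97], [14.6, -29.3, -0.7, -7.97], [18.5, -27.0, -0.5, -7.97], [22.1, -24.2, -0.4, -7.97], [25.2, -20.9, -0.2, -7.97], [27.9, -17.2, -0.0, -7.97], [30.0, -13.1, 0.1, -7.97], [31.5, -8.8, 0.2, -7.97], [32.4, -4.4, 0.3, -7.97]]
```

Emit:
{"op": "step_arm", "data": {"steps": [[-8, -32, 0, -8], [-3, -33, 0, -8], [2, -33, 0, -8], [6, -32, 0, -8], [10, -31, 0, -8], [15, -29, 0, -8], [18, -27, 0, -8], [22, -24, 0, -8]]}}

```text
time: 13.45
tool_pos: [0.5839, 0.1077, 0.1392]
tool_rot: [0.023, 0.908, 0.418, 0.011]
contact_force: [0.2, -0.1, -1.4]
gripper_width: 0.574
```

Emit:
{"op": "step_arm", "data": {"steps": [[25, -21, 0, -8], [28, -17, 0, -8], [30, -13, 0, -8], [25, -9, 0, -8]]}}

```text
time: 13.85
tool_pos: [0.5822, 0.2383, 0.1344]
tool_rot: [0.025, 0.749, 0.662, 0.005]
contact_force: [0.2, -0.1, -1.7]
gripper_width: 0.572
```

```bash
python3 -c "
from h import *
grab_frame('top');js();go(*press(0,44),70,86.95)"
```

```text
13.9 q [ 0.2931  0.1236  1.7046 -0.0398  1.2834  0.4214] v [-0.046 -0.022  0.026 -0.03   0.013  0.182] pos [581.4 241.8 134.2] z [ 0.04   -0.0278 -0.9988]
t 13.9 pos [581.4 241.8 134.2] yaw 83.23 tilt [-0.023  0.043 -0.999] F [-1.3  0.9 -0.9] w 49.0 
n 2
[[13.8, 3.9, 32.0, -1.86], [13.6, 4.3, 32.0, -1.86]]
```

Emit:
{"op": "step_arm", "data": {"steps": [[12, 4, 30, -1.9], [12, 4, 30, -1.9], [0, 0, 15, 0]]}}

```text
time: 14.2
tool_pos: [0.5977, 0.2667, 0.0613]
tool_rot: [0.026, 0.723, 0.69, 0.009]
contact_force: [-0.1, -0.8, -1.4]
gripper_width: 0.574
```

```bash
python3 -c "
from h import *
grab_frame('top');grab_frame('top');js();go(*press(0,44),36,86.95)"
```

```text
14.3 q [ 0.3215  0.2529  1.6912 -0.0431  1.163   0.3855] v [-0.009 -0.042 -0.028 -0.001  0.019 -0.   ] pos [596.2 265.1  60.2] z [ 0.0455 -0.0265 -0.9986]
t 14.3 pos [596.2 265.1  60.2] yaw 87.24 tilt [-0.024  0.047 -0.999] F [-0.8 -0.3 -1.6] w 48.7 
n 1
[[2.0, -2.4, 24.1, 0.29]]
```

Emit:
{"op": "step_arm", "data": {"steps": [[0, 0, 14, 0], [0, 0, 9, 0]]}}

```text
time: 14.5
tool_pos: [0.5992, 0.264, 0.0393]
tool_rot: [0.027, 0.724, 0.689, 0.01]
contact_force: [0.4, -1.0, -1.7]
gripper_width: 0.57
```

```bash
python3 -c "
from h import *
grab_frame('top');js();go(*(press(0,44)+[1.1,0]),34,86.95)"
```

```text
14.55 q [ 0.3183  0.2825  1.6968 -0.0443  1.1236  0.3864] v [ 0.001 -0.012 -0.002  0.001  0.036 -0.001] pos [599.1 263.7  38.4] z [ 0.0497 -0.0256 -0.9984]
t 14.55 pos [599.1 263.7  38.4] yaw 87.11 tilt [-0.023  0.051 -0.998] F [-0.7 -0.5 -2.3] w 48.7 
n 1
[[2.8, -3.4, 4.1, 0.16]]
```

Emit:
{"op": "step_arm", "data": {"steps": [[0, -3, 5, 0], [0, -1, 4, 0]]}}

```text
time: 14.75
tool_pos: [0.5978, 0.2632, 0.0336]
tool_rot: [0.028, 0.725, 0.689, 0.011]
contact_force: [-10.5, -6.4, 22.2]
gripper_width: 0.574
```

```bash
python3 -c "
from h import *
js();go(*(press(0,44)+[1.1,0]),34,86.95)"
```

```text
14.75 q [ 0.3185  0.284   1.7041 -0.0455  1.111   0.3886] v [-0.004  0.005  0.002 -0.004 -0.01   0.003] pos [597.8 263.2  33.6] z [ 0.0534 -0.0253 -0.9983]
t 14.75 pos [597.8 263.2  33.6] yaw 87.05 tilt [-0.023  0.055 -0.998] F [-10.5  -6.4  22.2] w 48.8 
n 1
[[3.2, -1.9, -0.6, 0.1]]
```

Emit:
{"op": "step_arm", "data": {"steps": [[4, -2, -2, 0], [4, 0, 0, 0]]}}

```text
time: 14.95
tool_pos: [0.5976, 0.2712, 0.038]
tool_rot: [0.029, 0.725, 0.688, 0.012]
contact_force: [0.4, -0.1, -0.7]
gripper_width: 0.574
```

Emit:
{"op": "step_arm", "data": {"steps": [[3, 0, 0, 0], [3, 0, 0, 0]]}}

```text
time: 15.15
tool_pos: [0.5979, 0.2732, 0.0381]
tool_rot: [0.032, 0.724, 0.689, 0.008]
contact_force: [-3.1, -17.9, 6.2]
gripper_width: 0.576
```

```bash
python3 -c "
from h import *
js();go(*(press(0,44)+[1.1,0]),34,86.95)"
```

```text
15.15 q [ 0.3375  0.2881  1.6907 -0.0573  1.122   0.4112] v [ 0.029  0.023 -0.031 -0.074  0.049  0.042] pos [597.9 273.2  38.1] z [ 0.0562 -0.0349 -0.9978]
t 15.15 pos [597.9 273.2  38.1] yaw 87.09 tilt [-0.032  0.058 -0.998] F [ -3.1 -17.9   6.2] w 49.0 
n 1
[[-6.6, -1.7, 4.2, 0.14]]
```

Emit:
{"op": "step_arm", "data": {"steps": [[0, -2, 3, 0], [0, 0, 3, 0]]}}

```text
time: 15.35
tool_pos: [0.5967, 0.2722, 0.0339]
tool_rot: [0.033, 0.724, 0.689, 0.007]
contact_force: [-10.1, -5.2, 19.1]
gripper_width: 0.573
```

Emit:
{"op": "step_arm", "data": {"steps": [[0, 0, 0, 0], [0, 0, 0, 0], [0, 0, 0, 0]], "claw": 85}}

```text
time: 15.65
tool_pos: [0.5969, 0.2734, 0.0342]
tool_rot: [0.032, 0.724, 0.689, 0.008]
contact_force: [-0.2, -0.1, -1.1]
gripper_width: 0.847
```

Emit:
{"op": "step_arm", "data": {"steps": [[0, 0, -15, 0], [0, 0, -25, 0], [0, 0, -30, 0], [0, 0, -30, 0], [0, 0, -30, 0]], "claw": 100}}

```text
time: 16.15
tool_pos: [0.5854, 0.2777, 0.1639]
tool_rot: [0.03, 0.724, 0.689, 0.003]
contact_force: [-0.3, 1.2, -0.1]
gripper_width: 0.995
```

```bash
cat >> h.py <<'E'
def wall(c,lo=.052,hi=.07,box=(.5,.7,-.01,.31)):
    p,d,X=cloud(c);m=(X[...,2]>lo)&(X[...,2]<hi)&(X[...,0]>box[0])&(X[...,0]<box[1])&(X[...,1]>box[2])&(X[...,1]<box[3])
    m&=(p[...,0].astype(int)-p[...,2]>15)|(p.min(2)>150)|True
    t=X[...,:2]*1000-FOOT;u=t@PX;v=-t@PY;m&=(v<290)&(v>-4)&(abs(u)<60)
    n,L,st,ce=cv2.connectedComponentsWithStats(m.astype(np.uint8),connectivity=4)
    for i in range(1,n):
        if st[i,4]<40:continue
        k=L==i;r=rect(np.stack([u[k],v[k]],-1)/1000);print(c,"u,d,len,wid,ang",r,"z",round(float(np.median(X[k][:,2]))*1000,1),st[i,4])
    return p
E
python3 -c "
from h import *
js();p=wall('scene');cv2.imwrite('pics/a3.png',cv2.resize(p[140:320,270:510,::-1],None,fx=3,fy=3));wall('top')
for c in('top','scene'):
    p,d,X=cloud(c)
    for b in blobs(p,X,.034,.048,box=(.38,.65,-.36,-.1)):print(b)
    print(blobs(p,X,.07,.1,box=(.55,.66,.28,.34)))
go(567,-254,190,-10)"
```

```text
16.15 q [ 0.3506  0.1391  1.6358 -0.0532  1.3375  0.411 ] v [ 0.029 -0.31  -0.216  0.007  0.516  0.   ] pos [585.4 277.7 163.9] z [ 0.0454 -0.0385 -0.9982]
scene u,d,len,wid,ang (0.5, 41.2, 83.3, 53.2, -89.8) z 61.7 655
top u,d,len,wid,ang (0.1, 51.1, 65.1, 51.1, 88.1) z 60.3 467
((565.8, -255.3, 80.8, 51.4, -9.0), np.float64(40.9), np.int32(619), [424, 220], [122, 95, 69])
((439.3, -302.8, 80.1, 51.0, 18.8), np.float64(40.7), np.int32(639), [445, 270], [123, 96, 71])
((438.7, -169.0, 80.2, 50.3, -12.4), np.float64(41.1), np.int32(632), [391, 272], [124, 97, 71])
[]
((438.6, -167.0, 85.1, 50.3, -12.6), np.float64(41.4), np.int32(602), [235, 231], [185, 153, 118])
((439.5, -301.3, 84.5, 49.4, 20.2), np.float64(41.2), np.int32(607), [180, 247], [184, 151, 116])
((567.1, -252.7, 83.9, 50.7, -10.2), np.float64(40.7), np.int32(743), [211, 285], [181, 148, 112])
[((599.1, 322.8, 98.4, 24.2, -1.8), np.float64(76.2), np.int32(330), [451, 219], [131, 127, 125])]
t 16.35 pos [586.4 277.9 163.9] yaw 87.15 tilt [-0.035  0.05  -0.998] F [ 0.3  0.3 -0.6] w 84.8 
n 15
[[-35.5, 0.5, -0.5, 6.48], [-35.2, 4.5, -0.3, 6.48], [-34.5, 8.4, -0.1, 6.48], [-33.3, 12.3, 0.0, 6.48], [-31.8, 15.9, 0.2, 6.48], [-29.8, 19.4, 0.3, 6.48], [-27.4, 22.6, 0.4, 6.48], [-24.7, 25.6, 0.4, 6.48], [-21.6, 28.2, 0.4, 6.48], [-18.3, 30.5, 0.4, 6.48], [-14.8, 32.3, 0.4, 6.48], [-11.0, 33.8, 0.3, 6.48], [-7.1, 34.8, 0.2, 6.48], [-3.2, 35.4, 0.1, 6.48], [0.8, 35.5, 0.0, 6.48]]
```

View pics/a3.png

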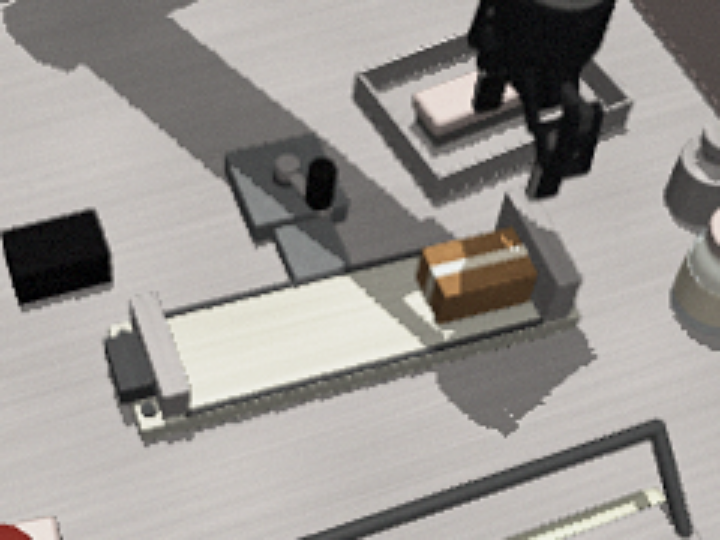

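Emit:
{"op": "step_arm", "data": {"steps": [[-35, 0, -5, 6.4], [-35, 4, -5, 6.4], [-34, 8, -5, 6.4], [-33, 12, 0, 6.4], [-32, 16, 0, 6.4], [-30, 19, 0, 6.4], [-27, 22, 0, 6.4], [-25, 25, 0, 6.4]]}}

```text
time: 17.15
tool_pos: [0.5609, -0.0088, 0.1737]
tool_rot: [0.022, 0.955, 0.296, 0.005]
contact_force: [-0.7, -0.3, -0.4]
gripper_width: 1.0
```

Emit:
{"op": "step_arm", "data": {"steps": [[-22, 28, 0, 6.4], [-18, 30, 0, 6.4], [-15, 32, 0, 6.4], [-11, 34, 0, 6.4], [-7, 35, 0, 6.4], [-3, 30, 0, 6.4]]}}

```text
time: 17.75
tool_pos: [0.5387, -0.2224, 0.1684]
tool_rot: [0.015, 0.999, -0.049, 0.003]
contact_force: [0.5, 0.3, 1.4]
gripper_width: 1.0
```

```bash
python3 -c "
from h import *
js();grab_frame('top');js();go(567,-254,80,-9.8)"
```

```text
17.75 q [-0.5072 -0.0102  1.7839 -0.0254  1.3494  1.1677] v [-0.505  0.202 -0.177  0.019 -0.     0.646] pos [ 538.7 -222.4  168.4] z [ 0.0041 -0.0306 -0.9995]
 17.8 q [-0.5121 -0.0083  1.7823 -0.0286  1.3483  1.1697] v [ 0.058 -0.022  0.021  0.033  0.016 -0.117] pos [ 538.1 -226.3  168.3] z [ 0.0033 -0.0338 -0.9994]
t 17.8 pos [ 538.1 -226.3  168.3] yaw -6.01 tilt [ 0.007  0.033 -0.999] F [-0.9 -2.1 -0.5] w 84.8 
n 3
[[10.4, 7.2, 29.7, 1.26], [10.5, 7.0, 29.7, 1.26], [10.7, 6.7, 29.7, 1.26]]
```

Emit:
{"op": "step_arm", "data": {"steps": [[10, 7, 30, 1.3], [10, 7, 30, 1.3], [10, 7, 30, 1.3]]}}

```text
time: 18.1
tool_pos: [0.5662, -0.2573, 0.0783]
tool_rot: [0.017, 0.996, -0.089, 0.005]
contact_force: [-0.3, 0.4, 1.1]
gripper_width: 1.004
```

```bash
python3 -c "
from h import *
grab_frame('top');grab_frame('top');js();go(567,-254,6,-9.8)"
```

```text
18.2 q [-0.5341  0.1752  1.7578 -0.0293  1.1964  1.2255] v [ 0.012 -0.07  -0.023  0.006  0.051 -0.012] pos [ 562.6 -255.4   72.9] z [-0.0033 -0.0298 -0.9996]
t 18.2 pos [ 562.6 -255.4   72.9] yaw -10.21 tilt [ 0.002  0.03  -1.   ] F [-0.3  0.3 -0.7] w 84.9 
n 2
[[2.0, -2.1, 33.4, -0.2], [2.0, -2.1, 33.4, -0.2]]
```

Emit:
{"op": "step_arm", "data": {"steps": [[2, -2, 35, 0], [0, -1, 29, 0]]}}

```text
time: 18.4
tool_pos: [0.5674, -0.2556, 0.0116]
tool_rot: [0.016, 0.996, -0.088, 0.003]
contact_force: [0.2, 0.1, 0.6]
gripper_width: 1.003
```

```bash
python3 -c "
from h import *
grab_frame('top');grab_frame('top');js();go(567,-254,6,-9.8)"
```

```text
18.5 q [-0.5305  0.2655  1.7739 -0.0306  1.0901  1.231 ] v [ 0.001 -0.051 -0.044  0.001  0.03   0.001] pos [ 565.3 -254.3    9.2] z [-0.0031 -0.0296 -0.9996]
t 18.5 pos [ 565.3 -254.3    9.2] yaw -10.12 tilt [ 0.002  0.03  -1.   ] F [-0.2  1.  -0.4] w 84.7 
n 1
[[1.7, -0.7, 3.2, -0.32]]
```

Emit:
{"op": "step_arm", "data": {"steps": [[0, 0, 5, 0], [0, 0, 1, 0], [0, 0, 1, 0], [0, 0, 0, 0]], "claw": 0}}

```text
time: 18.9
tool_pos: [0.5683, -0.2556, 0.009]
tool_rot: [0.017, 0.996, -0.087, 0.003]
contact_force: [0.1, 0.1, -2.2]
gripper_width: 0.575
```

```bash
python3 -c "
from h import *
js();go(567,-254,6,-9.8)"
```

```text
18.9 q [-0.5297  0.2682  1.7711 -0.031   1.0823  1.2303] v [ 0.002 -0.02  -0.015 -0.004  0.011 -0.003] pos [ 568.3 -255.6    9. ] z [ 0.0036 -0.0338 -0.9994]
t 18.9 pos [ 568.3 -255.6    9. ] yaw -10.01 tilt [ 0.009  0.033 -0.999] F [ 0.1  0.1 -2.2] w 48.9 
n 1
[[-1.6, -1.5, 3.0, -0.21]]
```

Emit:
{"op": "step_arm", "data": {"steps": [[0, 0, -20, 0], [0, 0, -25, 0], [0, 0, -25, 0], [0, 0, -25, 0], [0, 0, -25, 0], [0, 0, -25, 0]]}}

```text
time: 19.5
tool_pos: [0.5653, -0.2489, 0.158]
tool_rot: [0.015, 0.996, -0.087, 0.001]
contact_force: [0.4, 0.3, -1.3]
gripper_width: 0.578
```

```bash
python3 -c "
from h import *
js();go(*press(0,130),150,86.95)"
```

```text
19.5 q [-0.5229  0.0829  1.7062 -0.0278  1.3378  1.2287] v [ 0.011 -0.265 -0.186  0.005  0.441 -0.002] pos [ 565.3 -248.9  158. ] z [-8.000e-04 -3.070e-02 -9.995e-01]
t 19.5 pos [ 565.3 -248.9  158. ] yaw -10.0 tilt [ 0.005  0.03  -1.   ] F [ 0.4  0.3 -1.3] w 49.1 
n 12
[[-4.2, -35.6, -0.4, -8.08], [0.9, -35.9, -0.4, -8.08], [5.9, -35.4, -0.4, -8.08], [10.8, -34.2, -0.3, -8.08], [15.5, -32.3, -0.2, -8.08], [19.9, -29.8, -0.1, -8.08], [23.9, -26.7, -0.0, -8.08], [27.4, -23.1, 0.1, -8.08], [30.4, -19.0, 0.2, -8.08], [32.8, -14.6, 0.4, -8.08], [34.5, -9.8, 0.5, -8.08], [35.5, -4.9, 0.7, -8.08]]
```

Emit:
{"op": "step_arm", "data": {"steps": [[-4, -36, 0, -8], [1, -36, 0, -8], [6, -35, 0, -8], [11, -34, 0, -8], [15, -32, 0, -8], [20, -30, 0, -8], [24, -27, 0, -8], [27, -23, 0, -8]]}}

```text
time: 20.3
tool_pos: [0.5836, 0.041, 0.1625]
tool_rot: [0.023, 0.882, 0.47, 0.0]
contact_force: [-0.1, 0.4, -1.0]
gripper_width: 0.583
```

Emit:
{"op": "step_arm", "data": {"steps": [[29, -19, 0, -8], [27, -15, 0, -8], [15, -8, 0, -8]]}}

```text
time: 20.6
tool_pos: [0.5785, 0.129, 0.1614]
tool_rot: [0.023, 0.759, 0.651, -0.003]
contact_force: [-0.1, -0.4, -1.4]
gripper_width: 0.578
```

```bash
python3 -c "
from h import *
grab_frame('top');js();go(*press(0,128),60,86.95)"
```

```text
20.65 q [ 0.1156  0.0189  1.7672 -0.0402  1.3352  0.271 ] v [-0.046 -0.002  0.003 -0.028 -0.     0.206] pos [577.9 130.8 161.3] z [ 0.0249 -0.0364 -0.999 ]
t 20.65 pos [577.9 130.8 161.3] yaw 81.58 tilt [-0.032  0.03  -0.999] F [-0.2  1.4 -1.9] w 49.1 
n 3
[[18.8, 0.6, 33.2, -1.79], [18.7, 1.2, 33.2, -1.79], [18.7, 1.7, 33.3, -1.79]]
```

Emit:
{"op": "step_arm", "data": {"steps": [[18, 1, 25, -1.8], [18, 1, 25, -1.8], [14, 2, 25, -1.8]]}}

```text
time: 20.95
tool_pos: [0.5943, 0.1795, 0.0914]
tool_rot: [0.026, 0.724, 0.689, 0.002]
contact_force: [-0.7, 0.2, -1.3]
gripper_width: 0.575
```

```bash
python3 -c "
from h import *
grab_frame('top');grab_frame('top');js();go(*(press(0,128)+[.7,0]),33,86.95)"
```

```text
21.05 q [ 0.1928  0.1524  1.7581 -0.0443  1.2091  0.2582] v [-0.025 -0.043 -0.02  -0.022  0.038  0.005] pos [590.8 179.1  86.8] z [ 0.0299 -0.0364 -0.9989]
t 21.05 pos [590.8 179.1  86.8] yaw 87.09 tilt [-0.035  0.032 -0.999] F [-0.2 -1.4 -1.7] w 49.1 
n 2
[[2.7, -0.7, 26.8, 0.07], [2.7, -0.7, 26.8, 0.07]]
```

Emit:
{"op": "step_arm", "data": {"steps": [[2, 0, 27, 0], [1, -1, 20, 0]]}}

```text
time: 21.25
tool_pos: [0.595, 0.1803, 0.0445]
tool_rot: [0.026, 0.725, 0.688, 0.002]
contact_force: [-0.9, 0.9, -2.0]
gripper_width: 0.576
```

```bash
python3 -c "
from h import *
grab_frame('top');grab_frame('top');js();go(*(press(0,122)+[.7,0]),33,86.95)"
```

```text
21.35 q [ 0.1934  0.2113  1.7725 -0.0469  1.1305  0.2655] v [-0.    -0.032 -0.029  0.002  0.022 -0.004] pos [593.8 179.9  43.3] z [ 0.0352 -0.0363 -0.9987]
t 21.35 pos [593.8 179.9  43.3] yaw 86.95 tilt [-0.034  0.037 -0.999] F [-0.9 -0.4 -2. ] w 49.2 
n 1
[[9.0, -3.2, 9.9, -0.0]]
```

Emit:
{"op": "step_arm", "data": {"steps": [[2, -2, 6, 0], [2, -1, 3, 0]]}}

```text
time: 21.55
tool_pos: [0.5935, 0.183, 0.0375]
tool_rot: [0.027, 0.726, 0.687, 0.002]
contact_force: [0.2, -0.3, -1.5]
gripper_width: 0.579
```

Emit:
{"op": "step_arm", "data": {"steps": [[3, 0, 0, 0], [3, 0, 0, 0]]}}

```text
time: 21.75
tool_pos: [0.595, 0.1892, 0.0396]
tool_rot: [0.028, 0.726, 0.687, 0.003]
contact_force: [0.2, -0.8, -2.4]
gripper_width: 0.572
```

```bash
python3 -c "
from h import *
js();go(*(press(0,118)+[.9,0]),33,86.95)"
```

```text
21.75 q [ 0.2084  0.2205  1.7691 -0.0484  1.1176  0.285 ] v [ 0.049  0.016 -0.036 -0.009  0.008  0.053] pos [595.  189.2  39.6] z [ 0.0431 -0.0354 -0.9984]
t 21.75 pos [595.  189.2  39.6] yaw 86.74 tilt [-0.033  0.045 -0.998] F [ 0.2 -0.8 -2.4] w 48.6 
n 1
[[3.5, -3.6, 6.3, -0.21]]
```

Emit:
{"op": "step_arm", "data": {"steps": [[2, -3, 4, -0.2], [3, -2, 2, 0], [3, -1, 1, 0]]}}

```text
time: 22.05
tool_pos: [0.594, 0.1904, 0.0369]
tool_rot: [0.036, 0.725, 0.688, 0.001]
contact_force: [-1.9, -13.0, 4.5]
gripper_width: 0.577
```

```bash
python3 -c "
from h import *
js();go(*(press(0,118)+[1.1,0]),33,86.95)"
```

```text
22.05 q [ 0.2186  0.222   1.773  -0.0685  1.1088  0.2997] v [ 0.029  0.007 -0.012 -0.078  0.012  0.059] pos [594.  190.4  36.9] z [ 0.051  -0.0514 -0.9974]
t 22.05 pos [594.  190.4  36.9] yaw 86.96 tilt [-0.049  0.054 -0.997] F [ -1.9 -13.    4.5] w 49.0 
n 1
[[2.3, -2.2, 3.7, 0.01]]
```

Emit:
{"op": "step_arm", "data": {"steps": [[0, -2, 3, 0], [0, -2, 3, 0], [0, -1, 2, 0]]}}

```text
time: 22.35
tool_pos: [0.5904, 0.19, 0.03]
tool_rot: [0.037, 0.725, 0.688, 0.002]
contact_force: [0.2, -0.9, -0.3]
gripper_width: 0.58
```

```bash
python3 -c "
from h import *
js();go(*(press(0,118)+[1.1,0]),33,86.95)"
```

```text
22.35 q [ 0.2195  0.2228  1.7857 -0.0698  1.0927  0.3028] v [ 0.005  0.011  0.028 -0.006 -0.044  0.009] pos [590.4 190.   30. ] z [ 0.0538 -0.0514 -0.9972]
t 22.35 pos [590.4 190.   30. ] yaw 86.92 tilt [-0.049  0.056 -0.997] F [ 0.2 -0.9 -0.3] w 49.3 
n 1
[[2.6, 1.7, -3.1, -0.03]]
```

Emit:
{"op": "step_arm", "data": {"steps": [[2, 2, 3, 0], [1, 0, 2, 0]]}}

```text
time: 22.55
tool_pos: [0.5923, 0.1901, 0.028]
tool_rot: [0.038, 0.724, 0.689, -0.002]
contact_force: [-7.0, -6.8, 13.4]
gripper_width: 0.577
```

```bash
python3 -c "
from h import *
js();go(*(press(0,118)+[1.2,0]),33,86.95)"
```

```text
22.55 q [ 0.2219  0.2332  1.7772 -0.0769  1.0968  0.3055] v [ 0.009  0.014 -0.017 -0.027  0.022  0.013] pos [592.3 190.1  28. ] z [ 0.0496 -0.0589 -0.997 ]
t 22.55 pos [592.3 190.1  28. ] yaw 87.07 tilt [-0.056  0.052 -0.997] F [-7.  -6.8 13.4] w 49.1 
n 1
[[2.3, 0.1, -5.1, 0.12]]
```

Seated on the bed and against A; release and lift.

Emit:
{"op": "step_arm", "data": {"steps": [[0, 0, 0, 0], [0, 0, 0, 0], [0, 0, 0, 0]], "claw": 85}}

```text
time: 22.85
tool_pos: [0.5931, 0.1912, 0.029]
tool_rot: [0.039, 0.724, 0.689, -0.001]
contact_force: [0.6, -0.3, 0.5]
gripper_width: 0.847
```

Emit:
{"op": "step_arm", "data": {"steps": [[0, 0, -15, 0], [0, 0, -25, 0], [0, 0, -30, 0], [0, 0, -30, 0], [0, 0, -30, 0], [0, 0, -30, 0]], "claw": 100}}

```text
time: 23.45
tool_pos: [0.5809, 0.2014, 0.1916]
tool_rot: [0.036, 0.723, 0.69, -0.005]
contact_force: [0.2, 0.9, -0.4]
gripper_width: 1.002
```

```bash
python3 -c "
from h import *
js();p=wall('scene');wall('top')
for c in('top','scene'):
    p,d,X=cloud(c)
    for b in blobs(p,X,.034,.048,box=(.38,.65,-.36,-.1)):print(b)
go(438.6,-168,190,-12.4)"
```

```text
23.45 q [ 0.2433  0.0436  1.6905 -0.0679  1.381   0.3029] v [ 0.038 -0.284 -0.259  0.011  0.531 -0.003] pos [580.9 201.4 191.6] z [ 0.042  -0.0582 -0.9974]
scene u,d,len,wid,ang (-0.2, 79.7, 159.3, 55.6, 90.0) z 61.6 1281
top u,d,len,wid,ang (0.1, 134.0, 55.8, 49.6, 89.3) z 60.6 404
((439.4, -302.9, 80.4, 51.7, 19.5), np.float64(40.8), np.int32(633), [445, 270], [121, 95, 70])
((438.4, -169.5, 79.8, 50.9, -12.0), np.float64(40.9), np.int32(625), [392, 272], [123, 96, 70])
((439.2, -167.3, 83.9, 50.2, -11.7), np.float64(41.4), np.int32(600), [235, 231], [185, 153, 118])
((440.2, -301.1, 84.5, 49.7, 19.8), np.float64(40.9), np.int32(611), [181, 247], [183, 151, 115])
t 23.65 pos [581.7 201.5 191.3] yaw 87.19 tilt [-0.056  0.047 -0.997] F [-0.2 -0.6 -0.6] w 85.2 
n 12
[[-31.3, -10.5, 1.4, 8.3], [-32.5, -5.9, 1.6, 8.3], [-32.9, -1.1, 1.9, 8.3], [-32.7, 3.7, 2.1, 8.3], [-31.9, 8.4, 2.3, 8.3], [-30.3, 12.9, 2.4, 8.3], [-28.1, 17.1, 2.5, 8.3], [-25.3, 21.0, 2.5, 8.3], [-22.0, 24.5, 2.5, 8.3], [-18.3, 27.4, 2.4, 8.3], [-14.1, 29.8, 2.3, 8.3], [-9.7, 31.5, 2.1, 8.3]]
```

Emit:
{"op": "step_arm", "data": {"steps": [[-31, -10, 0, 8.2], [-32, -6, 0, 8.2], [-33, -1, 0, 8.2], [-32, 4, 0, 8.2], [-32, 8, 0, 8.2], [-30, 13, 0, 8.2], [-28, 17, 0, 8.2], [-25, 21, 0, 8.2]]}}

```text
time: 24.45
tool_pos: [0.4741, -0.0456, 0.1875]
tool_rot: [0.029, 0.985, 0.169, 0.006]
contact_force: [-0.8, -0.1, 0.9]
gripper_width: 1.004
```

Emit:
{"op": "step_arm", "data": {"steps": [[-22, 24, 0, 8.2], [-18, 27, 0, 8.2], [-14, 29, 0, 8.2], [-5, 25, 0, 8]]}}

```text
time: 24.85
tool_pos: [0.4216, -0.1622, 0.1858]
tool_rot: [0.025, 0.992, -0.126, 0.008]
contact_force: [0.1, 1.0, 0.2]
gripper_width: 0.997
```

```bash
python3 -c "
from h import *
js();grab_frame('top');js();go(438.8,-168.3,80,-12)"
```

```text
24.85 q [-0.5073 -0.3735  2.0678 -0.0404  1.4135  1.3223] v [-0.596  0.001  0.005  0.03  -0.007  0.848] pos [ 421.6 -162.2  185.8] z [ 0.0103 -0.0513 -0.9986]
 24.9 q [-0.5115 -0.3727  2.0673 -0.0431  1.413   1.3248] v [ 0.066  0.003 -0.004  0.039  0.008 -0.152] pos [ 420.9 -164.8  185.8] z [ 0.0089 -0.0538 -0.9985]
t 24.9 pos [ 420.9 -164.8  185.8] yaw -14.84 tilt [ 0.022  0.05  -0.999] F [ 1.3 -0.9  0.2] w 85.1 
n 3
[[5.3, -2.2, 35.3, -0.95], [5.3, -2.1, 35.3, -0.95], [5.3, -2.0, 35.3, -0.95]]
```

Emit:
{"op": "step_arm", "data": {"steps": [[6, -2, 35, -1], [6, -2, 35, -1], [5, -2, 35, -1]]}}

```text
time: 25.2
tool_pos: [0.4416, -0.1721, 0.0815]
tool_rot: [0.028, 0.994, -0.105, 0.011]
contact_force: [0.2, 0.4, -0.1]
gripper_width: 1.0
```

```bash
python3 -c "
from h import *
grab_frame('top');grab_frame('top');js();go(438.8,-168.3,6,-12)"
```

```text
25.3 q [-0.5028 -0.194   2.1186 -0.0462  1.1888  1.2943] v [ 0.003 -0.062 -0.059 -0.005  0.057  0.01 ] pos [ 437.2 -169.4   76.2] z [ 0.0043 -0.0513 -0.9987]
t 25.3 pos [ 437.2 -169.4   76.2] yaw -11.99 tilt [ 0.015  0.049 -0.999] F [-0.8  0.6 -0.7] w 85.0 
n 2
[[0.1, -2.4, 35.0, 0.0], [0.1, -2.4, 35.0, 0.0]]
```

Emit:
{"op": "step_arm", "data": {"steps": [[0, -2, 36, 0], [0, -2, 29, 0]]}}

```text
time: 25.5
tool_pos: [0.4414, -0.1701, 0.0139]
tool_rot: [0.027, 0.994, -0.104, 0.008]
contact_force: [-0.2, -0.1, -0.3]
gripper_width: 0.997
```

```bash
python3 -c "
from h import *
grab_frame('top');grab_frame('top');js();go(438.8,-169.6,6,-12)"
```

```text
25.6 q [-0.4998 -0.0807  2.1421 -0.0495  1.0509  1.304 ] v [ 0.001 -0.052 -0.046 -0.001  0.037 -0.004] pos [ 439.5 -169.1   12.1] z [ 0.0056 -0.052  -0.9986]
t 25.6 pos [ 439.5 -169.1   12.1] yaw -11.96 tilt [ 0.016  0.05  -0.999] F [-0.3  0.3 -0.7] w 84.6 
n 1
[[-0.7, 0.3, 6.2, 0.04]]
```

Emit:
{"op": "step_arm", "data": {"steps": [[-1, 0, 7, 0], [0, 0, 1, 0], [0, 0, 1, 0], [0, 0, 0, 0]], "claw": 0}}

```text
time: 26.0
tool_pos: [0.4423, -0.1713, 0.0095]
tool_rot: [0.027, 0.994, -0.104, 0.009]
contact_force: [-0.3, 0.1, -1.4]
gripper_width: 0.58
```

```bash
python3 -c "
from h import *
js()"
```

```text
26.0 q [-0.5009 -0.0728  2.1402 -0.05    1.0366  1.3033] v [ 0.001 -0.02  -0.019  0.     0.016 -0.001] pos [ 442.3 -171.3    9.5] z [ 0.0128 -0.0561 -0.9983]
```

Emit:
{"op": "step_arm", "data": {"steps": [[0, 0, -20, 0], [0, 0, -25, 0], [0, 0, -25, 0], [0, 0, -25, 0], [0, 0, -25, 0], [0, 0, -25, 0]]}}

```text
time: 26.6
tool_pos: [0.438, -0.1617, 0.159]
tool_rot: [0.026, 0.994, -0.104, 0.008]
contact_force: [1.0, -0.1, -1.4]
gripper_width: 0.577
```

```bash
python3 -c "
from h import *
js();go(*press(0,204),150,86.95)"
```

```text
26.6 q [-0.487  -0.306   2.0623 -0.0444  1.3517  1.3017] v [ 0.024 -0.31  -0.219  0.006  0.517  0.001] pos [ 438.  -161.7  159. ] z [ 0.0096 -0.0541 -0.9985]
t 26.6 pos [ 438.  -161.7  159. ] yaw -11.94 tilt [ 0.021  0.051 -0.998] F [ 1.  -0.1 -1.4] w 49.1 
n 12
[[7.5, -24.5, -0.3, -8.24], [10.9, -23.1, -0.2, -8.24], [14.1, -21.3, -0.1, -8.24], [17.0, -19.1, 0.1, -8.24], [19.5, -16.5, 0.3, -8.24], [21.7, -13.5, 0.5, -8.24], [23.4, -10.3, 0.7, -8.24], [24.6, -6.8, 0.9, -8.24], [25.3, -3.2, 1.1, -8.24], [25.5, 0.5, 1.3, -8.24], [25.2, 4.1, 1.5, -8.24], [24.3, 7.7, 1.6, -8.24]]
```

Emit:
{"op": "step_arm", "data": {"steps": [[7, -25, 0, -8.2], [11, -23, 0, -8.2], [14, -21, 0, -8.2], [17, -19, 0, -8.2], [19, -17, 0, -8.2], [22, -13, 0, -8.2], [23, -10, 0, -8.2], [24, -7, 0, -8.2]]}}

```text
time: 27.4
tool_pos: [0.5399, 0.0206, 0.1635]
tool_rot: [0.035, 0.883, 0.469, -0.001]
contact_force: [0.1, -0.4, -2.2]
gripper_width: 0.577
```

Emit:
{"op": "step_arm", "data": {"steps": [[25, -3, 0, -8.2], [22, 2, 0, -8.2], [12, 4, 0, -8.2]]}}

```text
time: 27.7
tool_pos: [0.5713, 0.0761, 0.1629]
tool_rot: [0.034, 0.756, 0.654, -0.008]
contact_force: [0.4, -0.3, -1.7]
gripper_width: 0.581
```

```bash
python3 -c "
from h import *
grab_frame('top');js();go(*press(0,200),60,86.95)"
```

```text
27.75 q [ 0.0352 -0.0246  1.8082 -0.0639  1.3264  0.1903] v [-0.03  -0.03   0.027 -0.018  0.015  0.251] pos [572.   77.1 163.1] z [ 0.0341 -0.0608 -0.9976]
t 27.75 pos [572.   77.1 163.1] yaw 81.88 tilt [-0.055  0.042 -0.998] F [-0.1  0.7 -1.6] w 49.3 
n 3
[[13.7, 1.8, 33.8, -1.69], [13.6, 2.2, 33.8, -1.69], [13.5, 2.5, 33.8, -1.69]]
```

Emit:
{"op": "step_arm", "data": {"steps": [[13, 2, 28, -1.7], [13, 2, 28, -1.7], [10, 2, 25, -1.7]]}}

```text
time: 28.05
tool_pos: [0.5902, 0.1079, 0.0864]
tool_rot: [0.039, 0.725, 0.687, -0.003]
contact_force: [-0.7, -0.2, -2.3]
gripper_width: 0.582
```

```bash
python3 -c "
from h import *
grab_frame('top');grab_frame('top');js();go(*(press(0,200)+[1,-1.5]),40,86.95)"
```

```text
28.15 q [ 0.0874  0.1068  1.8175 -0.0696  1.1848  0.1664] v [-0.015 -0.046 -0.028 -0.013  0.037  0.001] pos [586.7 107.8  82.3] z [ 0.0389 -0.0613 -0.9974]
t 28.15 pos [586.7 107.8  82.3] yaw 86.84 tilt [-0.059  0.042 -0.997] F [-0.5 -0.3 -2.6] w 49.5 
n 2
[[2.0, -0.4, 21.1, -0.05], [2.0, -0.4, 21.1, -0.05]]
```

Emit:
{"op": "step_arm", "data": {"steps": [[2, -1, 22, 0], [2, -1, 17, 0]]}}

```text
time: 28.35
tool_pos: [0.5893, 0.1089, 0.0471]
tool_rot: [0.038, 0.727, 0.686, -0.004]
contact_force: [-0.8, 0.1, -2.2]
gripper_width: 0.58
```

```bash
python3 -c "
from h import *
grab_frame('top');grab_frame('top');js();go(*(press(0,200)+[1.1,-1.5]),32,86.95)"
```

```text
28.45 q [ 0.0893  0.1563  1.8318 -0.0726  1.1169  0.177 ] v [ 0.003 -0.023 -0.026 -0.002  0.018 -0.008] pos [588.3 108.8  45.8] z [ 0.0432 -0.0616 -0.9972]
t 28.45 pos [588.3 108.8  45.8] yaw 86.65 tilt [-0.059  0.047 -0.997] F [ 0.1 -0.3 -2.2] w 49.2 
n 1
[[1.2, -1.2, 13.7, -0.3]]
```

Emit:
{"op": "step_arm", "data": {"steps": [[1, -1, 8, -0.3], [1, -1, 5, 0], [0, -1, 4, 0]]}}

```text
time: 28.75
tool_pos: [0.5888, 0.1095, 0.0317]
tool_rot: [0.039, 0.725, 0.687, -0.003]
contact_force: [0.4, 0.0, -1.1]
gripper_width: 0.578
```

```bash
python3 -c "
from h import *
js();go(*(press(0,200)+[1.1,-1.5]),30,86.95)"
```

```text
28.75 q [ 0.0904  0.1741  1.8391 -0.0742  1.0857  0.1773] v [-0.006  0.037  0.035 -0.006 -0.075  0.006] pos [588.8 109.5  31.7] z [ 0.0495 -0.0614 -0.9969]
t 28.75 pos [588.8 109.5  31.7] yaw 86.84 tilt [-0.059  0.053 -0.997] F [ 0.4  0.  -1.1] w 49.1 
n 1
[[-0.2, -1.1, 1.7, -0.11]]
```

Emit:
{"op": "step_arm", "data": {"steps": [[0, -1, 4, 0], [0, -1, 2, 0]]}}

```text
time: 28.95
tool_pos: [0.5893, 0.1089, 0.0299]
tool_rot: [0.041, 0.725, 0.687, -0.002]
contact_force: [-4.1, 0.2, 6.8]
gripper_width: 0.579
```

Emit:
{"op": "step_arm", "data": {"steps": [[0, 0, 0, 0], [0, 0, 0, 0], [0, 0, 0, 0]], "claw": 85}}

```text
time: 29.25
tool_pos: [0.5913, 0.109, 0.0323]
tool_rot: [0.042, 0.725, 0.687, -0.0]
contact_force: [0.6, -0.6, 0.6]
gripper_width: 0.849
```

Emit:
{"op": "step_arm", "data": {"steps": [[0, 0, -15, 0], [0, 0, -25, 0], [0, 0, -30, 0], [0, 0, -30, 0], [0, 0, -30, 0], [0, 0, -30, 0]], "claw": 100}}

```text
time: 29.85
tool_pos: [0.5785, 0.119, 0.1957]
tool_rot: [0.039, 0.725, 0.687, -0.004]
contact_force: [0.4, 0.5, -0.3]
gripper_width: 0.999
```

```bash
python3 -c "
from h import *
js();p=wall('scene');cv2.imwrite('pics/a4.png',cv2.resize(p[140:320,270:510,::-1],None,fx=3,fy=3));wall('top')
for c in('top','scene'):
    p,d,X=cloud(c)
    for b in blobs(p,X,.034,.048,box=(.38,.65,-.36,-.1)):print(b)
go(439.7,-302,190,19.7)"
```

```text
29.85 q [ 0.109  -0.0255  1.7533 -0.0688  1.3734  0.1751] v [ 0.038 -0.299 -0.257  0.008  0.547 -0.001] pos [578.5 119.  195.7] z [ 0.0479 -0.0626 -0.9969]
scene u,d,len,wid,ang (0.4, 121.6, 242.9, 55.2, 89.8) z 61.6 1989
top u,d,len,wid,ang (13.0, 18.6, 74.5, 37.5, -3.1) z 61.0 288
top u,d,len,wid,ang (1.1, 229.8, 50.1, 29.6, 1.5) z 60.1 230
((439.4, -303.0, 79.9, 51.9, 19.4), np.float64(40.7), np.int32(644), [445, 270], [119, 93, 68])
((440.3, -301.1, 83.6, 49.6, 19.9), np.float64(41.1), np.int32(610), [181, 247], [185, 152, 116])
t 30.05 pos [579.4 119.  195.5] yaw 86.81 tilt [-0.06   0.054 -0.997] F [-0.6 -1.2 -0.7] w 84.8 
n 12
[[-35.6, -9.8, 2.1, 5.59], [-36.4, -6.3, 2.3, 5.59], [-36.8, -2.7, 2.5, 5.59], [-36.9, 0.9, 2.7, 5.59], [-36.6, 4.5, 2.9, 5.59], [-36.0, 8.0, 3.0, 5.59], [-35.0, 11.5, 3.2, 5.59], [-33.7, 14.9, 3.3, 5.59], [-32.1, 18.1, 3.4, 5.59], [-30.1, 21.1, 3.4, 5.59], [-27.9, 24.0, 3.4, 5.59], [-25.4, 26.6, 3.4, 5.59]]
```

View pics/a4.png

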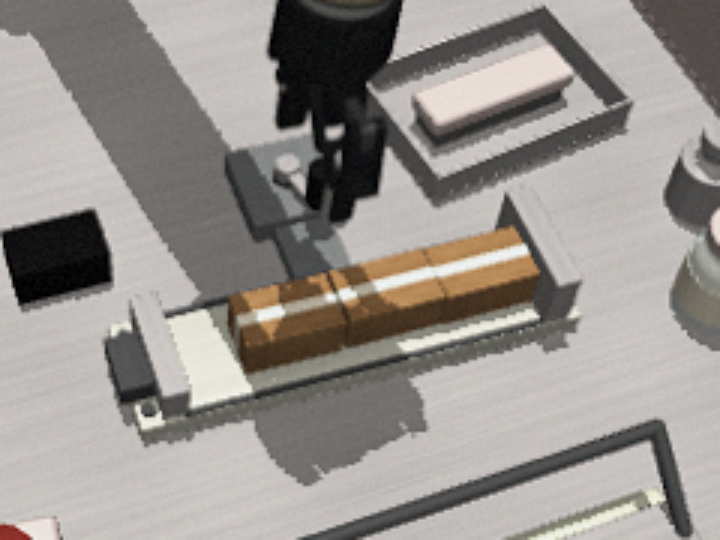

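Emit:
{"op": "step_arm", "data": {"steps": [[-36, -10, 0, 5.5], [-36, -6, 0, 5.5], [-37, -3, 0, 5.5], [-37, 1, 0, 5.5], [-37, 5, 0, 5.5], [-36, 8, 0, 5.5], [-35, 11, 0, 5.5], [-34, 15, 0, 5.5]]}}

```text
time: 30.85
tool_pos: [0.4739, -0.1651, 0.1961]
tool_rot: [0.032, 0.934, 0.356, 0.004]
contact_force: [1.2, -0.6, -0.6]
gripper_width: 1.0
```

Emit:
{"op": "step_arm", "data": {"steps": [[-32, 18, 0, 5.5], [-30, 21, 0, 5.5], [-25, 22, 0, 5.5], [-15, 17, 0, 5.5]]}}

```text
time: 31.25
tool_pos: [0.4261, -0.2915, 0.1953]
tool_rot: [0.026, 0.987, 0.161, 0.006]
contact_force: [0.2, -0.3, 0.4]
gripper_width: 0.997
```

```bash
python3 -c "
from h import *
js();grab_frame('top');js();go(439.8,-302,80,19.7)"
```

```text
31.25 q [-0.7312 -0.2184  1.9293 -0.0243  1.382   0.5192] v [-0.438  0.157 -0.118  0.033 -0.014  0.556] pos [ 426.1 -291.5  195.3] z [ 0.0204 -0.0503 -0.9985]
 31.3 q [-0.7344 -0.2169  1.9282 -0.0265  1.381   0.521 ] v [ 0.061 -0.017  0.013  0.032  0.015 -0.099] pos [ 425.3 -293.8  195.2] z [ 0.0192 -0.0523 -0.9984]
t 31.3 pos [ 425.3 -293.8  195.2] yaw 18.32 tilt [ 0.002  0.056 -0.998] F [-1.1 -2.2 -0.3] w 85.1 
n 4
[[2.8, 1.5, 28.9, -0.34], [2.7, 1.5, 28.9, -0.34], [2.7, 1.5, 28.9, -0.34], [2.7, 1.5, 28.9, -0.34]]
```

Emit:
{"op": "step_arm", "data": {"steps": [[4, 1, 40, -0.5], [4, 1, 40, -0.5], [4, 1, 35, -0.4]]}}

```text
time: 31.6
tool_pos: [0.4414, -0.3027, 0.0816]
tool_rot: [0.031, 0.985, 0.17, 0.008]
contact_force: [-0.3, -0.2, -0.4]
gripper_width: 1.004
```

```bash
python3 -c "
from h import *
grab_frame('top');grab_frame('top');js();go(439.8,-303.3,6,19.7)"
```

```text
31.7 q [-0.7259 -0.0501  1.9879 -0.0289  1.1588  0.514 ] v [ 0.002 -0.065 -0.061 -0.001  0.051  0.002] pos [ 437.9 -299.3   76.6] z [ 0.0161 -0.0497 -0.9986]
t 31.7 pos [ 437.9 -299.3   76.6] yaw 19.59 tilt [-0.001  0.052 -0.999] F [ 0.1  0.9 -1. ] w 84.9 
n 2
[[0.3, 0.4, 35.3, -0.05], [0.3, 0.4, 35.3, -0.05]]
```

Emit:
{"op": "step_arm", "data": {"steps": [[0, 0, 36, 0], [0, 0, 30, 0]]}}

```text
time: 31.9
tool_pos: [0.4422, -0.3046, 0.0146]
tool_rot: [0.029, 0.985, 0.171, 0.006]
contact_force: [0.1, 0.9, -0.9]
gripper_width: 0.998
```

```bash
python3 -c "
from h import *
grab_frame('top');grab_frame('top');js();go(439.8,-303.3,6,19.7)"
```

```text
32.0 q [-0.7283  0.0579  2.004  -0.0306  1.0323  0.5144] v [ 0.003 -0.051 -0.043  0.001  0.034  0.001] pos [ 440.5 -303.3   12.6] z [ 0.018  -0.0512 -0.9985]
t 32.0 pos [ 440.5 -303.3   12.6] yaw 19.66 tilt [-0.     0.054 -0.999] F [-0.8  0.2 -0.3] w 84.9 
n 1
[[-0.7, -0.6, 6.5, -0.04]]
```

Emit:
{"op": "step_arm", "data": {"steps": [[-1, 0, 7, 0], [-1, 0, 1, 0], [0, 0, 1, 0], [0, 0, 0, 0]], "claw": 0}}

```text
time: 32.4
tool_pos: [0.4423, -0.3072, 0.011]
tool_rot: [0.03, 0.985, 0.171, 0.007]
contact_force: [1.2, 0.6, -1.3]
gripper_width: 0.578
```

```bash
python3 -c "
from h import *
js()"
```

```text
32.4 q [-0.7317  0.0633  2.0019 -0.0307  1.0197  0.5105] v [ 0.001 -0.023 -0.02  -0.001  0.015  0.001] pos [ 442.3 -307.2   11. ] z [ 0.0248 -0.0575 -0.998 ]
```

Emit:
{"op": "step_arm", "data": {"steps": [[0, 0, -20, 0], [0, 0, -25, 0], [0, 0, -30, 0], [0, 0, -30, 0], [0, 0, -30, 0], [0, 0, -30, 0], [0, 0, -30, 0]]}}

```text
time: 33.1
tool_pos: [0.4348, -0.2936, 0.2124]
tool_rot: [0.029, 0.985, 0.171, 0.006]
contact_force: [0.3, -1.1, -1.4]
gripper_width: 0.577
```

```bash
python3 -c "
from h import *
js();go(*press(0,90),195,86.95)"
```

```text
33.1 q [-0.7214 -0.2118  1.8949 -0.027   1.4061  0.5091] v [ 0.016 -0.299 -0.287  0.001  0.569  0.001] pos [ 434.8 -293.6  212.4] z [ 0.0218 -0.0547 -0.9983]
t 33.1 pos [ 434.8 -293.6  212.4] yaw 19.71 tilt [ 0.002  0.059 -0.998] F [ 0.3 -1.1 -1.4] w 49.0 
n 14
[[23.0, -30.8, -0.5, -4.8], [25.5, -28.8, -0.4, -4.8], [27.8, -26.5, -0.3, -4.8], [29.9, -24.1, -0.1, -4.8], [31.8, -21.5, 0.0, -4.8], [33.5, -18.8, 0.2, -4.8], [35.0, -15.9, 0.4, -4.8], [36.2, -13.0, 0.6, -4.8], [37.1, -9.9, 0.7, -4.8], [37.8, -6.7, 0.9, -4.8], [38.3, -3.6, 1.1, -4.8], [38.4, -0.4, 1.3, -4.8], [38.3, 2.9, 1.5, -4.8], [37.9, 6.1, 1.7, -4.8]]
```

Emit:
{"op": "step_arm", "data": {"steps": [[23, -31, 0, -4.8], [25, -29, 0, -4.8], [28, -27, 0, -4.8], [30, -24, 0, -4.8], [32, -21, 0, -4.8], [33, -19, 0, -4.8], [35, -16, 0, -4.8], [36, -13, 0, -4.8]]}}

```text
time: 33.9
tool_pos: [0.5275, 0.0047, 0.2131]
tool_rot: [0.042, 0.869, 0.493, 0.003]
contact_force: [1.1, 0.1, -1.1]
gripper_width: 0.578
```

Emit:
{"op": "step_arm", "data": {"steps": [[37, -10, 0, -4.8], [38, -7, 0, -4.8], [38, -4, 0, -4.8], [36, 0, 0, -4.8], [20, 2, 0, -4.8]]}}

```text
time: 34.4
tool_pos: [0.5747, 0.1791, 0.2078]
tool_rot: [0.043, 0.741, 0.67, -0.003]
contact_force: [0.3, -1.1, -0.9]
gripper_width: 0.58
```

```bash
python3 -c "
from h import *
grab_frame('top');js();go(*press(0,80),110,86.95)"
```

```text
34.45 q [ 0.2172 -0.003   1.7108 -0.0775  1.3955  0.3252] v [-0.047 -0.037  0.037 -0.028  0.021  0.096] pos [575.1 181.1 207.8] z [ 0.0541 -0.0661 -0.9963]
t 34.45 pos [575.1 181.1 207.8] yaw 84.4 tilt [-0.061  0.06  -0.996] F [-2.4  0.6 -2.1] w 49.2 
n 3
[[18.9, 2.4, 31.7, -0.85], [18.9, 2.7, 31.7, -0.85], [18.8, 2.9, 31.7, -0.85]]
```

Emit:
{"op": "step_arm", "data": {"steps": [[18, 3, 32, -0.9], [18, 3, 32, -0.9], [16, 3, 32, -0.8]]}}

```text
time: 34.75
tool_pos: [0.5996, 0.2293, 0.1177]
tool_rot: [0.047, 0.723, 0.689, 0.005]
contact_force: [0.2, -0.3, -1.8]
gripper_width: 0.583
```

```bash
python3 -c "
from h import *
grab_frame('top');grab_frame('top');js();go(*(press(0,78.5)+[1.3,-1.6]),80,86.95)"
```

```text
34.85 q [ 0.2847  0.1625  1.7036 -0.0839  1.2377  0.3585] v [-0.021 -0.057 -0.025 -0.02   0.049 -0.008] pos [595.3 228.4 111.3] z [ 0.0594 -0.0652 -0.9961]
t 34.85 pos [595.3 228.4 111.3] yaw 87.15 tilt [-0.062  0.062 -0.996] F [-1.  -1.1 -0.4] w 49.7 
n 1
[[4.0, -2.9, 31.0, 0.2]]
```

Emit:
{"op": "step_arm", "data": {"steps": [[2, -2, 16, 0], [2, -2, 14, 0]]}}

```text
time: 35.05
tool_pos: [0.5955, 0.2307, 0.0839]
tool_rot: [0.046, 0.723, 0.689, 0.002]
contact_force: [0.3, -0.9, -1.6]
gripper_width: 0.578
```

```bash
python3 -c "
from h import *
grab_frame('top');grab_frame('top');js();go(*(press(0,78.5)+[1.5,-1.6]),73,86.95)
wall('scene',.09,.125)"
```

```text
35.15 q [ 0.2882  0.1928  1.7216 -0.0864  1.1865  0.3677] v [-0.001 -0.018 -0.025 -0.003  0.018 -0.004] pos [594.5 230.3  82.6] z [ 0.0628 -0.0648 -0.9959]
t 35.15 pos [594.5 230.3  82.6] yaw 87.09 tilt [-0.062  0.066 -0.996] F [ 0.4 -0.8 -1.8] w 49.4 
n 1
[[0.8, -0.5, 9.5, 0.14]]
scene u,d,len,wid,ang (1.8, 92.0, 79.6, 58.8, -16.2) z 115.2 565
```

Emit:
{"op": "step_arm", "data": {"steps": [[1, -1, 5, 0], [0, -1, 3, 0], [0, -1, 3, 0]]}}

```text
time: 35.5
tool_pos: [0.5954, 0.2308, 0.0759]
tool_rot: [0.047, 0.724, 0.688, 0.004]
contact_force: [-0.9, -0.5, -1.6]
gripper_width: 0.581
```

```bash
python3 -c "
from h import *
js();go(*(press(0,78.5)+[1.6,-1.6]),71,86.95)"
```

```text
35.5 q [ 0.2887  0.1981  1.728  -0.0874  1.1666  0.3714] v [ 0.002  0.017  0.037 -0.001 -0.057  0.008] pos [595.4 230.8  75.9] z [ 0.071  -0.0627 -0.9955]
t 35.5 pos [595.4 230.8  75.9] yaw 86.99 tilt [-0.059  0.074 -0.996] F [-0.9 -0.5 -1.6] w 49.4 
n 1
[[-0.1, -1.0, 4.9, 0.04]]
```

Emit:
{"op": "step_arm", "data": {"steps": [[0, -1, 5, 0], [0, -1, 3, 0]]}}

```text
time: 35.7
tool_pos: [0.5957, 0.2302, 0.0707]
tool_rot: [0.049, 0.724, 0.688, 0.005]
contact_force: [-4.2, -5.6, 15.2]
gripper_width: 0.583
```

```bash
python3 -c "
from h import *
js();go(*(press(0,78.5)+[1.7,-1.6]),71,86.95)"
```

```text
35.7 q [ 0.2882  0.2026  1.7326 -0.0894  1.154   0.3725] v [-0.001 -0.001  0.009 -0.009 -0.025  0.002] pos [595.7 230.2  70.7] z [ 0.0747 -0.063  -0.9952]
t 35.7 pos [595.7 230.2  70.7] yaw 86.99 tilt [-0.059  0.078 -0.995] F [-4.2 -5.6 15.2] w 49.5 
n 1
[[0.3, -0.9, -0.3, 0.04]]
```

Emit:
{"op": "step_arm", "data": {"steps": [[0, 0, 0, 0], [0, 0, 0, 0], [0, 0, 0, 0]], "claw": 90}}

```text
time: 36.0
tool_pos: [0.5969, 0.2304, 0.0723]
tool_rot: [0.049, 0.724, 0.688, 0.007]
contact_force: [-0.9, 0.2, -0.1]
gripper_width: 0.903
```

Emit:
{"op": "step_arm", "data": {"steps": [[0, 0, -15, 0], [0, 2, -25, 0], [0, 2, -30, 0], [0, 2, -30, 0], [0, 2, -30, 0], [0, 2, -30, 0]], "claw": 100}}

```text
time: 36.6
tool_pos: [0.5907, 0.2396, 0.235]
tool_rot: [0.047, 0.724, 0.688, 0.002]
contact_force: [0.3, -0.1, 0.1]
gripper_width: 1.002
```

```bash
python3 -c "
from h import *
js();p=wall('scene',.09,.115);cv2.imwrite('pics/a5.png',cv2.resize(p[140:320,270:510,::-1],None,fx=3,fy=3));wall('top',.09,.115);wall('scene')
for c in('top','scene'):
    p,d,X=cloud(c);print(blobs(p,X,.075,.095,box=(.42,.52,.1,.25),minpx=20))
go(484,178,200,86)"
```

```text
36.6 q [ 0.3049  0.0568  1.6046 -0.083   1.436   0.3642] v [ 0.031 -0.194 -0.337  0.006  0.526 -0.013] pos [590.7 239.6 235. ] z [ 0.0671 -0.065  -0.9956]
scene u,d,len,wid,ang (1.2, 77.7, 80.7, 53.5, -89.7) z 101.7 702
top u,d,len,wid,ang (0.8, 86.8, 67.9, 49.9, 88.6) z 100.3 532
scene u,d,len,wid,ang (1.0, 121.1, 243.2, 53.7, 89.6) z 61.4 1409
[((483.4, 177.1, 22.1, 21.5, -72.3), np.float64(84.3), np.int32(77), [250, 257], [9, 9, 9])]
[((484.5, 180.6, 23.0, 22.6, -13.0), np.float64(84.6), np.int32(81), [377, 196], [26, 25, 25])]
t 36.85 pos [590.6 239.5 232.7] yaw 87.01 tilt [-0.062  0.069 -0.996] F [ 1.   0.3 -1.1] w 85.0 
n 3
[[-21.6, -35.2, 9.8, 0.34], [-21.8, -35.1, 9.8, 0.34], [-22.0, -34.9, 9.9, 0.34]]
```

View pics/a5.png

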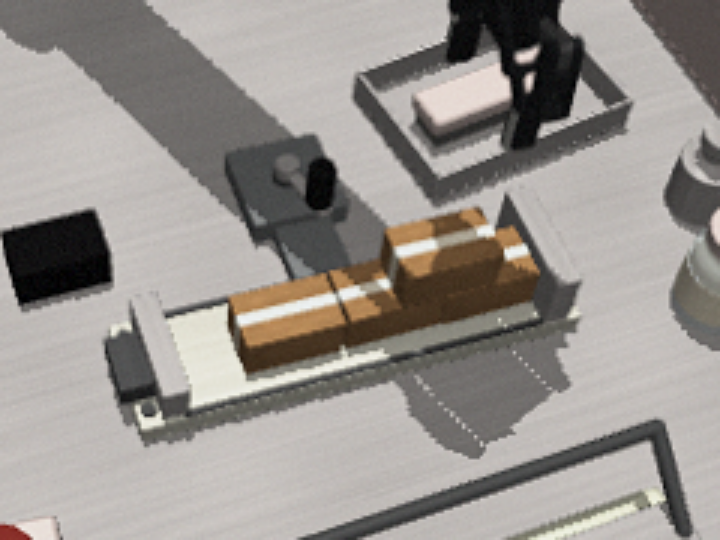

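```bash
python3 -c "
from h import *
go(484,179,230,4,n=10)"
```

```text
t 36.85 pos [590.6 239.5 232.7] yaw 87.01 tilt [-0.062  0.069 -0.996] F [ 1.   0.3 -1.1] w 85.0 
n 10
[[-6.6, -10.4, -0.0, 8.3], [-8.0, -9.3, 0.1, 8.3], [-9.2, -8.1, 0.3, 8.3], [-10.3, -6.6, 0.4, 8.3], [-11.1, -5.1, 0.6, 8.3], [-11.7, -3.4, 0.8, 8.3], [-12.1, -1.7, 0.9, 8.3], [-12.2, 0.1, 1.0, 8.3], [-12.1, 1.8, 1.1, 8.3], [-11.7, 3.6, 1.2, 8.3]]
```

Emit:
{"op": "step_arm", "data": {"steps": [[-7, -10, 0, 8.4], [-8, -9, 0, 8.4], [-9, -8, 0, 8.4], [-10, -7, 0, 8.4], [-11, -5, 0, 8.4], [-12, -3, 0, 8.4], [-12, -2, 0, 8.4], [-12, 0, 0, 8.4]], "claw": 55}}

```text
time: 37.65
tool_pos: [0.4944, 0.1891, 0.2127]
tool_rot: [0.039, 0.987, 0.158, 0.013]
contact_force: [0.7, 0.2, 0.6]
gripper_width: 0.547
```

Emit:
{"op": "step_arm", "data": {"steps": [[-12, 2, 0, 8.4], [-12, 4, 0, 8.4]]}}

```text
time: 37.85
tool_pos: [0.4691, 0.1763, 0.2081]
tool_rot: [0.038, 0.999, 0.009, 0.015]
contact_force: [0.2, 0.1, -0.3]
gripper_width: 0.548
```

```bash
python3 -c "
from h import *
js();wall('top',.09,.115);wall('top');wall('scene',.09,.115);wall('scene');js();go(484,179,120,4)"
```

```text
37.85 q [ 0.2562 -0.2339  1.9216 -0.0812  1.4446  1.8196] v [-0.059 -0.329  0.312  0.002  0.049  1.423] pos [469.1 176.3 208.1] z [ 0.0298 -0.0753 -0.9967]
top u,d,len,wid,ang (0.8, 80.9, 80.4, 50.1, 89.5) z 100.5 695
top u,d,len,wid,ang (11.9, 15.8, 75.1, 34.8, -7.7) z 60.4 283
top u,d,len,wid,ang (0.2, 124.0, 75.7, 48.4, 88.1) z 60.2 362
top u,d,len,wid,ang (1.5, 205.3, 79.6, 50.8, 89.9) z 60.7 648
scene u,d,len,wid,ang (1.0, 78.1, 80.1, 54.0, 88.9) z 101.5 709
scene u,d,len,wid,ang (1.0, 121.2, 242.5, 54.5, 89.6) z 61.5 1394
 38.05 q [ 0.2564 -0.2331  1.919  -0.0811  1.4439  1.8106] v [ 0.002  0.009 -0.024  0.001  0.     0.008] pos [470.3 176.8 209.2] z [ 0.0322 -0.0746 -0.9967]
t 38.05 pos [470.3 176.8 209.2] yaw 1.58 tilt [ 0.03   0.075 -0.997] F [0.2 0.8 0.9] w 47.0 
n 3
[[3.7, -2.9, 29.7, -0.81], [3.7, -2.8, 29.7, -0.81], [3.7, -2.7, 29.7, -0.81]]
```

```bash
python3 -c "
from h import *
go(484.7,175,200,-45,n=6)"
```

```text
t 38.05 pos [470.3 176.8 209.2] yaw 1.58 tilt [ 0.03   0.075 -0.997] F [0.2 0.8 0.9] w 47.0 
n 6
[[2.3, 0.2, 1.6, 7.76], [2.4, -0.1, 1.6, 7.76], [2.4, -0.4, 1.6, 7.76], [2.3, -0.7, 1.6, 7.76], [2.2, -1.0, 1.5, 7.76], [2.0, -1.3, 1.5, 7.76]]
```

Emit:
{"op": "step_arm", "data": {"steps": [[3, 0, 5, 7.8], [3, 0, 5, 7.8], [3, 0, 5, 7.8], [3, -1, 5, 7.8], [3, -1, 5, 7.8], [3, -1, 5, 7.8]]}}

```text
time: 38.65
tool_pos: [0.4929, 0.1731, 0.1779]
tool_rot: [0.028, 0.919, -0.391, 0.029]
contact_force: [-0.6, -1.1, -0.6]
gripper_width: 0.552
```

```bash
python3 -c "
from h import *
grab_frame('top');grab_frame('top');js();go(485,177,110,-45)"
```

```text
38.75 q [ 0.2379 -0.1576  1.9083 -0.0812  1.3797  2.6235] v [ 0.004 -0.017 -0.003  0.002  0.013 -0.089] pos [492.4 172.9 177.2] z [ 0.0302 -0.0746 -0.9968]
t 38.75 pos [492.4 172.9 177.2] yaw -45.76 tilt [ 0.075  0.03  -0.997] F [-0.  -0.4 -0.2] w 46.7 
n 2
[[-6.6, 0.2, 33.2, -0.38], [-6.6, 0.2, 33.2, -0.38]]
```

Emit:
{"op": "step_arm", "data": {"steps": [[-6, 0, 33, 0], [-6, 0, 30, 0]]}}

```text
time: 38.95
tool_pos: [0.4909, 0.178, 0.1178]
tool_rot: [0.025, 0.922, -0.385, 0.033]
contact_force: [-0.7, 0.3, -0.2]
gripper_width: 0.548
```

```bash
python3 -c "
from h import *
p,d,X=cloud('scene');cv2.imwrite('pics/a6.png',cv2.resize(p[120:300,290:490,::-1],None,fx=3,fy=3));grab_frame('top');js();go(485,177,50,-45)"
```

```text
39.05 q [ 0.2487 -0.1007  1.9676 -0.0838  1.2624  2.6352] v [-0.001 -0.037 -0.054 -0.006  0.036  0.012] pos [487.6 177.4 114.2] z [ 0.0325 -0.0741 -0.9967]
t 39.05 pos [487.6 177.4 114.2] yaw -45.24 tilt [ 0.075  0.029 -0.997] F [-0.1 -0.8 -0.1] w 46.8 
n 2
[[-3.2, 0.1, 31.9, -0.12], [-3.2, 0.1, 31.9, -0.12]]
```

View pics/a6.png

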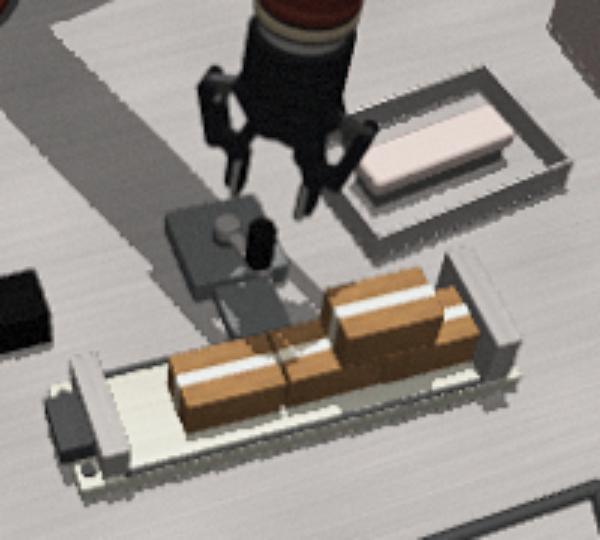

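Emit:
{"op": "step_arm", "data": {"steps": [[-3, 0, 30, 0], [-3, 0, 28, 0]]}}

```text
time: 39.25
tool_pos: [0.4906, 0.1788, 0.0614]
tool_rot: [0.025, 0.923, -0.382, 0.034]
contact_force: [-0.3, 0.1, -0.1]
gripper_width: 0.546
```

```bash
python3 -c "
from h import *
grab_frame('top');grab_frame('top');js();go(485,177,50,-45)"
```

```text
39.35 q [ 0.25   -0.0274  2.0006 -0.0877  1.1521  2.6406] v [ 0.    -0.038 -0.042 -0.002  0.034  0.01 ] pos [488.1 178.1  58.8] z [ 0.0369 -0.0732 -0.9966]
t 39.35 pos [488.1 178.1  58.8] yaw -44.91 tilt [ 0.078  0.026 -0.997] F [-0.7 -0.3  0.3] w 46.7 
n 1
[[-2.1, 2.7, 8.7, 0.09]]
```

Emit:
{"op": "step_arm", "data": {"steps": [[0, 0, 1, 0], [0, 0, 1, 0], [0, 0, 1, 0], [0, 0, 1, 0]], "claw": 0}}

```text
time: 39.75
tool_pos: [0.4892, 0.178, 0.0601]
tool_rot: [0.027, 0.924, -0.38, 0.031]
contact_force: [-4.2, -0.5, 0.8]
gripper_width: 0.257
```

```bash
cat >> h.py <<'E'
AX=np.array([438.9,168.6])
def crank(pad=22,n=8,step=20,r=45,zt=50):
    "knob angle from the pads and rows for n chords clockwise"
    s,R,w=pose();tcp=s["tool_pos"]*1000;k=tcp-R[:,2]*pad
    v=k[:2]-AX;th=np.degrees(np.arctan2(v@PX,v@PY));print("t",round(s["time"],2),"tcp",tcp.round(1),"knob",k[:2].round(1),"r",round(np.hypot(*v),1),"crank deg",round(th,1),"z",R[:,2].round(3),"yaw",round(w,1),"F",s["contact_force"].round(1),"w",round(s["gripper_width"]*85,1))
    cur=k[:2];a=[]
    for i in range(1,n+1):
        t=np.radians(th+step*i);tgt=AX+r*(np.cos(t)*PY+np.sin(t)*PX)
        d=np.array([*(tgt-cur),(zt-tcp[2])/n]);a.append((R.T@d).round(1).tolist()+[0]);cur=tgt
    print(a)
E
python3 -c "
from h import *
crank()"
```

```text
t 39.75 tcp [489.2 178.   60.1] knob [488.4 179.6] r 50.7 crank deg 74.4 z [ 0.037 -0.074 -0.997] yaw -44.7 F [-4.2 -0.5  0.8] w 21.8
[[8.3, 15.4, 2.3, 0], [7.0, 13.8, 2.2, 0], [1.9, 15.5, 1.8, 0], [-3.5, 15.2, 1.4, 0], [-8.5, 13.1, 0.9, 0], [-12.5, 9.4, 0.5, 0], [-15.0, 4.6, 0.2, 0], [-15.7, -0.8, 0.0, 0]]
```

Emit:
{"op": "step_arm", "data": {"steps": [[-2, 1, 6, 0], [-1, 1, 7, 0]], "claw": 45}}

```text
time: 39.95
tool_pos: [0.4892, 0.1785, 0.0496]
tool_rot: [0.025, 0.924, -0.38, 0.034]
contact_force: [0.2, -0.3, 0.5]
gripper_width: 0.45
```

```bash
python3 -c "
from h import *
grab_frame('top');grab_frame('top');crank()"
```

```text
t 40.05 tcp [487.9 178.1  48.2] knob [487.  179.7] r 49.4 crank deg 73.9 z [ 0.041 -0.073 -0.997] yaw -44.7 F [-0.2 -0.6 -0.3] w 37.9
[[9.2, 14.2, 0.8, 0], [7.3, 13.8, 0.7, 0], [2.1, 15.5, 0.3, 0], [-3.3, 15.3, -0.1, 0], [-8.3, 13.2, -0.6, 0], [-12.3, 9.6, -1.0, 0], [-14.8, 4.8, -1.3, 0], [-15.5, -0.6, -1.5, 0]]
```

Emit:
{"op": "step_arm", "data": {"steps": [[0, 0, 1, 0], [0, 0, 1, 0], [0, 0, 1, 0]], "claw": 0}}

```text
time: 40.35
tool_pos: [0.4888, 0.1783, 0.0474]
tool_rot: [0.026, 0.924, -0.38, 0.033]
contact_force: [-6.5, -1.4, 7.4]
gripper_width: 0.268
```

```bash
python3 -c "
from h import *
crank(zt=48,n=6)"
```

```text
t 40.35 tcp [488.8 178.3  47.4] knob [487.9 179.9] r 50.3 crank deg 73.9 z [ 0.041 -0.072 -0.997] yaw -44.7 F [-6.5 -1.4  7.4] w 22.8
[[8.7, 15.0, 0.9, 0], [7.3, 13.8, 0.8, 0], [2.1, 15.5, 0.4, 0], [-3.3, 15.3, -0.0, 0], [-8.3, 13.2, -0.5, 0], [-12.3, 9.6, -0.9, 0]]
```

Emit:
{"op": "step_arm", "data": {"steps": [[8, 14, -2, 0], [7, 14, 0, 0], [2, 15, 0, 0], [-3, 15, 0, 0]]}}

```text
time: 40.75
tool_pos: [0.4716, 0.1257, 0.0477]
tool_rot: [0.017, 0.924, -0.379, 0.051]
contact_force: [3.1, 0.0, 2.3]
gripper_width: 0.263
```

```bash
python3 -c "
from h import *
crank(zt=50)"
```

```text
t 40.75 tcp [471.6 125.7  47.7] knob [469.8 127.2] r 51.6 crank deg 140.2 z [ 0.082 -0.07  -0.994] yaw -44.6 F [3.1 0.  2.3] w 22.4
[[-11.4, 13.8, -1.6, 0], [-9.7, 12.2, -1.4, 0], [-13.2, 8.1, -1.8, 0], [-15.2, 3.1, -2.0, 0], [-15.3, -2.4, -1.9, 0], [-13.6, -7.5, -1.7, 0], [-10.2, -11.7, -1.3, 0], [-5.6, -14.6, -0.8, 0]]
```

Emit:
{"op": "step_arm", "data": {"steps": [[-12, 14, -1, 0], [-10, 12, -1, 0], [-13, 8, -1, 0], [-15, 3, -1, 0], [-15, -2, -1, 0]]}}

```text
time: 41.25
tool_pos: [0.406, 0.1432, 0.0478]
tool_rot: [0.014, 0.922, -0.381, 0.06]
contact_force: [8.8, 1.9, -5.1]
gripper_width: 0.263
```

```bash
python3 -c "
from h import *
crank(zt=50)"
```

```text
t 41.25 tcp [406.  143.2  47.8] knob [403.8 144.8] r 42.4 crank deg -127.2 z [ 0.1   -0.072 -0.992] yaw -45.0 F [ 8.8  1.9 -5.1] w 22.4
[[-15.0, -3.0, -2.0, 0], [-11.7, -10.3, -1.5, 0], [-7.5, -13.7, -0.9, 0], [-2.4, -15.4, -0.3, 0], [3.0, -15.3, 0.4, 0], [8.0, -13.4, 1.0, 0], [12.1, -9.8, 1.4, 0], [14.7, -5.1, 1.6, 0]]
```

Emit:
{"op": "step_arm", "data": {"steps": [[-14, -3, -1, 0], [-12, -10, 0, 0], [-8, -14, 0, 0], [-2, -15, 0, 0], [3, -15, 0, 0], [8, -13, 0, 0]]}}

```text
time: 41.85
tool_pos: [0.4425, 0.2075, 0.0478]
tool_rot: [0.019, 0.923, -0.377, 0.072]
contact_force: [-2.3, -4.1, -1.9]
gripper_width: 0.261
```

```bash
python3 -c "
from h import *
crank(zt=50)"
```

```text
t 41.85 tcp [442.5 207.5  47.8] knob [439.9 209.4] r 40.9 crank deg -1.6 z [ 0.118 -0.09  -0.989] yaw -44.5 F [-2.3 -4.1 -1.9] w 22.2
[[10.2, -11.5, 1.5, 0], [15.1, -3.5, 2.0, 0], [15.4, 1.9, 2.0, 0], [13.8, 7.1, 1.6, 0], [10.6, 11.4, 1.1, 0], [6.1, 14.4, 0.4, 0], [0.9, 15.6, -0.4, 0], [-4.5, 14.9, -1.2, 0]]
```

```bash
python3 -c "
from h import *
crank(zt=50,step=27,n=7)"
```

```text
t 41.85 tcp [442.5 207.5  47.8] knob [439.9 209.4] r 40.9 crank deg -1.6 z [ 0.118 -0.09  -0.989] yaw -44.5 F [-2.3 -4.1 -1.9] w 22.2
[[15.3, -13.3, 2.2, 0], [20.8, -0.9, 2.8, 0], [19.0, 8.8, 2.3, 0], [13.0, 16.5, 1.3, 0], [4.2, 20.6, -0.1, 0], [-5.5, 20.2, -1.5, 0], [-14.0, 15.4, -2.7, 0]]
```

Emit:
{"op": "step_arm", "data": {"steps": [[15, -13, 2, 0], [21, -1, 2, 0], [19, 9, 2, 0], [13, 16, 1, 0]]}}

```text
time: 42.25
tool_pos: [0.4919, 0.1586, 0.0482]
tool_rot: [0.009, 0.924, -0.375, 0.077]
contact_force: [17.4, 1.4, -16.8]
gripper_width: 0.264
```

```bash
python3 -c "
from h import *
crank(zt=50,step=27,n=7);p,d,X=cloud('scene');print(blobs(p,X,.05,.06,box=(.5,.66,-.03,.08)))"
```

```text
t 42.25 tcp [491.9 158.6  48.2] knob [488.9 160.3] r 50.6 crank deg 96.4 z [ 0.137 -0.074 -0.988] yaw -44.3 F [ 17.4   1.4 -16.8] w 22.4
[[3.0, 22.8, -0.8, 0], [-2.0, 20.9, -1.5, 0], [-11.2, 17.6, -2.7, 0], [-17.9, 10.5, -3.4, 0], [-20.7, 1.1, -3.4, 0], [-19.0, -8.5, -2.8, 0], [-13.1, -16.3, -1.6, 0]]
[((583.4, 32.1, 95.0, 22.4, -3.2), np.float64(56.2), np.int32(343), [333, 252], [191, 186, 183])]
```

Emit:
{"op": "step_arm", "data": {"steps": [[1, 21, 0, 0], [-3, 21, 0, 0], [-11, 18, -2, 0], [-18, 11, -2, 0]]}}

```text
time: 42.7
tool_pos: [0.4304, 0.1208, 0.0476]
tool_rot: [0.01, 0.923, -0.374, 0.091]
contact_force: [5.1, 5.7, 5.9]
gripper_width: 0.267
```

```bash
python3 -c "
from h import *
crank(zt=49,step=27,n=7)"
```

```text
t 42.7 tcp [430.4 120.8  47.6] knob [426.9 122.7] r 47.5 crank deg -168.4 z [ 0.16  -0.086 -0.983] yaw -44.4 F [5.1 5.7 5.9] w 22.7
[[-21.0, 3.5, -4.1, 0], [-20.3, -4.1, -3.6, 0], [-16.3, -13.0, -2.4, 0], [-8.8, -19.1, -0.8, 0], [0.7, -21.0, 1.0, 0], [10.0, -18.3, 2.5, 0], [17.1, -11.7, 3.4, 0]]
```

Emit:
{"op": "step_arm", "data": {"steps": [[-21, 3, -3, 0], [-20, -4, -3, 0], [-16, -13, -2, 0], [-9, -19, 0, 0]]}}

```text
time: 43.1
tool_pos: [0.4116, 0.1892, 0.0481]
tool_rot: [0.008, 0.922, -0.372, 0.104]
contact_force: [20.7, -16.8, -9.3]
gripper_width: 0.261
```

```bash
python3 -c "
from h import *
crank(zt=49,step=27,n=7)"
```

```text
t 43.1 tcp [411.6 189.2  48.1] knob [407.5 191.2] r 38.7 crank deg -57.3 z [ 0.187 -0.092 -0.978] yaw -44.3 F [ 20.7 -16.8  -9.3] w 22.2
[[-4.3, -20.0, 0.3, 0], [10.9, -17.7, 3.2, 0], [17.7, -10.6, 4.1, 0], [20.6, -1.2, 4.1, 0], [19.0, 8.4, 3.2, 0], [13.3, 16.2, 1.5, 0], [4.7, 20.5, -0.5, 0]]
```

Emit:
{"op": "step_arm", "data": {"steps": [[-1, -20, 0, 0], [10, -18, 3, 0], [18, -11, 4, 0], [21, -1, 4, 0]]}}

```text
time: 43.5
tool_pos: [0.4813, 0.1928, 0.0483]
tool_rot: [0.013, 0.924, -0.368, 0.103]
contact_force: [2.1, 6.1, -2.1]
gripper_width: 0.262
```

```bash
python3 -c "
from h import *
crank(zt=49,step=25,n=7)
p,d,X=cloud('scene');print(blobs(p,X,.05,.06,box=(.5,.66,-.0,.11)));cv2.imwrite('pics/a7.png',cv2.resize(p[120:300,290:490,::-1],None,fx=3,fy=3))"
```

```text
t 43.5 tcp [481.3 192.8  48.3] knob [477.3 195. ] r 46.6 crank deg 52.5 z [ 0.181 -0.099 -0.978] yaw -43.7 F [ 2.1  6.1 -2.1] w 22.3
[[17.1, 9.8, 2.9, 0], [12.5, 14.9, 1.6, 0], [5.2, 18.8, -0.1, 0], [-3.1, 19.2, -1.8, 0], [-10.7, 15.9, -3.2, 0], [-16.4, 9.7, -4.0, 0], [-19.0, 1.7, -4.1, 0]]
[((584.4, 52.9, 95.8, 22.8, -2.1), np.float64(56.4), np.int32(348), [342, 250], [186, 181, 178])]
```

View pics/a7.png

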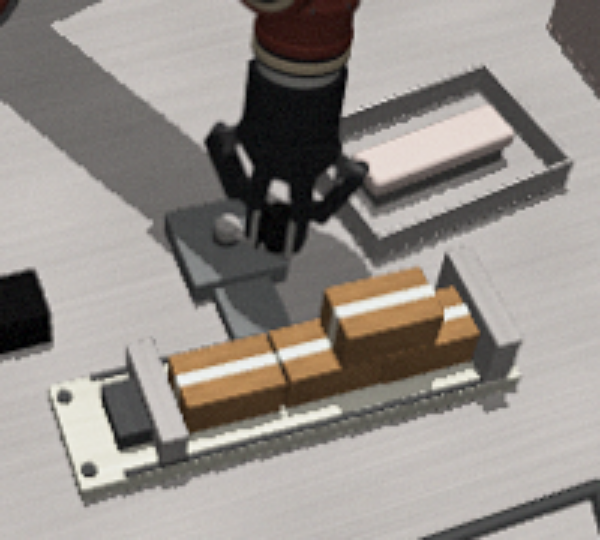

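Emit:
{"op": "step_arm", "data": {"steps": [[17, 10, 3, 0], [12, 15, 2, 0], [5, 19, 0, 0], [-3, 19, -1, 0]]}}

```text
time: 43.95
tool_pos: [0.4718, 0.1233, 0.0481]
tool_rot: [0.009, 0.924, -0.365, 0.112]
contact_force: [3.9, -0.5, 2.4]
gripper_width: 0.265
```

```bash
python3 -c "
from h import *
crank(zt=49,step=20,n=5)
p,d,X=cloud('scene');print(blobs(p,X,.05,.0595,box=(.5,.66,-.0,.085)));wall('scene')"
```

```text
t 43.95 tcp [471.8 123.3  48.1] knob [467.4 125.4] r 51.7 crank deg 143.5 z [ 0.2   -0.099 -0.975] yaw -43.5 F [ 3.9 -0.5  2.4] w 22.5
[[-12.3, 12.6, -3.7, 0], [-10.4, 11.2, -3.2, 0], [-13.6, 6.9, -3.6, 0], [-15.1, 1.7, -3.6, 0], [-14.8, -3.8, -3.2, 0]]
[((585.4, 66.8, 94.5, 37.0, -2.5), np.float64(56.4), np.int32(363), [345, 249], [178, 172, 168])]
scene u,d,len,wid,ang (-1.1, 131.5, 262.2, 94.6, 88.8) z 60.9 1713
```

Emit:
{"op": "step_arm", "data": {"steps": [[-12, 12, -2, 0], [-8, 9, -2, 0]]}}

```text
time: 44.25
tool_pos: [0.4439, 0.1169, 0.0483]
tool_rot: [0.014, 0.924, -0.364, 0.116]
contact_force: [12.7, 17.1, -13.1]
gripper_width: 0.265
```

```bash
python3 -c "
from h import *
crank(zt=49,step=12,n=4)"
```

```text
t 44.25 tcp [443.9 116.9  48.3] knob [439.4 119.3] r 49.3 crank deg 176.4 z [ 0.204 -0.11  -0.973] yaw -43.4 F [ 12.7  17.1 -13.1] w 22.5
[[-10.1, 2.6, -2.7, 0], [-8.2, 4.0, -2.3, 0], [-8.9, 2.1, -2.4, 0], [-9.1, 0.2, -2.3, 0]]
```

Emit:
{"op": "step_arm", "data": {"steps": [[-8, 3, -2, 0]]}}

```text
time: 44.35
tool_pos: [0.4374, 0.1188, 0.0485]
tool_rot: [0.015, 0.924, -0.363, 0.12]
contact_force: [22.6, -11.3, -19.3]
gripper_width: 0.263
```

```bash
python3 -c "
from h import *
crank(zt=49,step=10,n=3)
p,d,X=cloud('scene')
t=X[...,:2]*1000-FOOT;u=t@PX;v=-t@PY
m=(X[...,2]>.05)&(X[...,2]<.0595)&(v>225)&(v<275)&((abs(u)>30)&(abs(u)<50));print('jaw d',rect(np.stack([u[m],v[m]],-1)/1000), np.percentile(v[m],[3,50,97]))
m=(X[...,2]>.0575)&(X[...,2]<.066)&(v>-3)&(v<250)&(abs(u)<18)&(p[...,0]>p[...,2].astype(int)+25);print('course v',np.percentile(v[m],[1,99]))
crank(n=1)"
```

```text
t 44.35 tcp [437.4 118.8  48.5] knob [432.8 121.3] r 47.7 crank deg -175.7 z [ 0.211 -0.114 -0.971] yaw -43.3 F [ 22.6 -11.3 -19.3] w 22.3
[[-8.1, 1.7, -2.2, 0], [-7.1, 2.7, -2.0, 0], [-7.5, 1.4, -2.0, 0]]
jaw d (1.8, 248.8, 94.9, 22.2, -0.1) [238.68732355 248.8841929  259.27214898]
course v [  0.98179566 236.78555314]
t 44.4 tcp [437.2 118.8  48.5] knob [432.6 121.3] r 47.7 crank deg -175.4 z [ 0.212 -0.115 -0.971] yaw -43.3 F [ 21.8  -9.4 -16.7] w 22.4
[[-14.9, 4.2, -5.4, 0]]
```

Emit:
{"op": "step_arm", "data": {"steps": [[0, 0, 0, 0], [0, 0, 0, 0], [0, 0, 0, 0]], "claw": 70}}

```text
time: 44.7
tool_pos: [0.4389, 0.1198, 0.0496]
tool_rot: [0.013, 0.924, -0.362, 0.123]
contact_force: [0.2, -0.5, -0.6]
gripper_width: 0.7
```

Emit:
{"op": "step_arm", "data": {"steps": [[0, 0, -15, 0], [0, 0, -25, 0], [0, 0, -30, 0], [0, 0, -30, 0], [0, 0, -30, 0], [0, 0, -30, 0]]}}

```text
time: 45.3
tool_pos: [0.3989, 0.1377, 0.2036]
tool_rot: [0.017, 0.925, -0.363, 0.116]
contact_force: [1.1, 0.3, -0.6]
gripper_width: 0.699
```

```bash
cat > chk.py <<'E'
from h import *
js()
for c in('scene','top'):
    p,d,X=cloud(c);t=X[...,:2]*1000-FOOT;u=t@PX;v=-t@PY
    m=(X[...,2]>.05)&(X[...,2]<.0595)&(v>225)&(v<275)&((abs(u)>30)&(abs(u)<50));print(c,'jaw d',rect(np.stack([u[m],v[m]],-1)/1000))
    m=(X[...,2]>.066)&(X[...,2]<.083)&(v<5)&(v>-35)&(abs(u)<60);print(' stop',rect(np.stack([u[m],v[m]],-1)/1000))
    m=(X[...,2]>.085)&(X[...,2]<.115)&(v<150)&(v>5)&(abs(u)<60);print(' top carton',rect(np.stack([u[m],v[m]],-1)/1000))
    print(' knob',[b[0] for b in blobs(p,X,.075,.095,box=(.37,.52,.1,.25),minpx=20)])
    m=(X[...,2]>.036)&(X[...,2]<.055)&(X[...,0]>.36)&(X[...,0]<.45)&(X[...,1]>.29)&(X[...,1]<.48);print(' brush',rect(X[m][:,:2]),np.median(X[m][:,2]))
    cv2.imwrite(f'pics/f_{c}{int(state()["time"])}.png',cv2.resize(p[120:300,270:510,::-1] if c=='scene' else p[170:330,110:350,::-1],None,fx=3,fy=3))
E
python3 chk.py
```

```text
45.3 q [ 0.2656 -0.57    2.1834 -0.169   1.364   2.6049] v [ 0.139 -0.365 -0.276  0.005  0.658  0.028] pos [398.9 137.7 203.6] z [ 0.2015 -0.1158 -0.9726]
scene jaw d (1.2, 249.7, 95.2, 22.6, -0.8)
 stop (0.3, -12.0, 99.8, 23.5, -1.4)
 top carton (1.1, 76.8, 81.2, 52.9, 89.6)
 knob [(440.4, 124.3, 23.5, 21.5, 37.6)]
 brush (412.0, 382.0, 152.1, 49.1, -83.0) 0.043258919832476816
top jaw d (-0.5, 251.8, 93.1, 20.4, 0.1)
 stop (-0.7, -8.9, 100.4, 26.6, 1.6)
 top carton (0.7, 79.7, 81.9, 50.3, 89.9)
 knob [(440.2, 122.4, 22.0, 21.8, 88.3)]
 brush (407.7, 395.5, 182.9, 54.7, -78.9) 0.04231556056745822
```

```bash
ls pics
```

```text
a1.png
a2.png
a3.png
a4.png
a5.png
a6.png
a7.png
f_scene45.png
f_top45.png
scene0.png
top0.png
```

View pics/f_scene45.png

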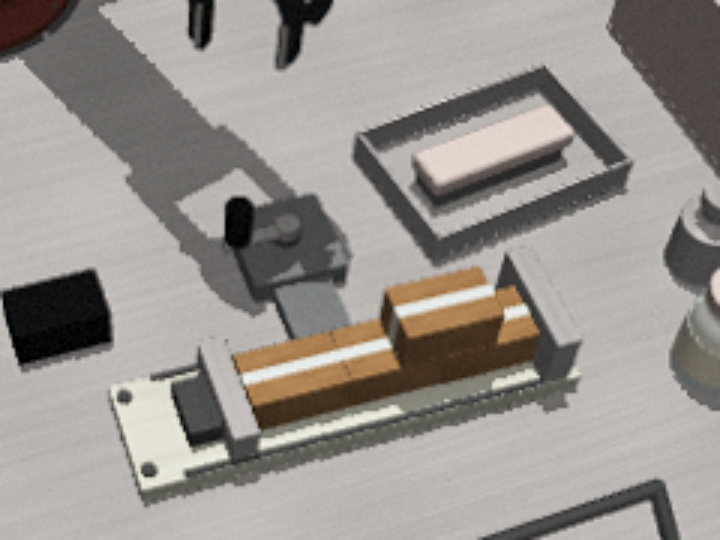

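View pics/f_top45.png

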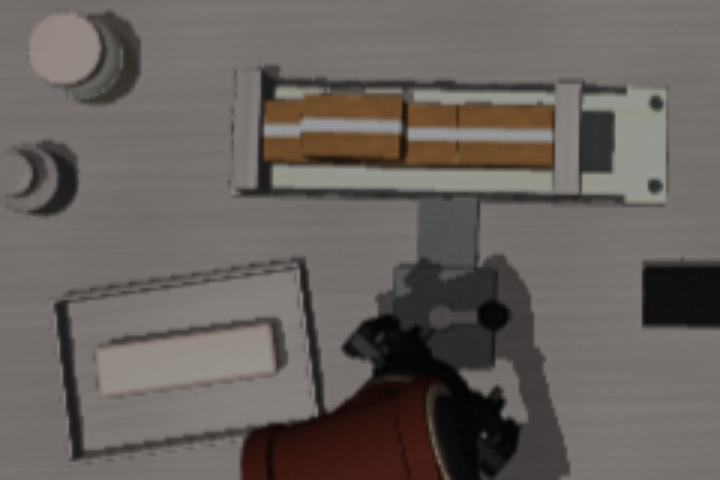

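```bash
python3 -c "
from plant import *
print(state()['time'],state()['contact_force']);print(job_done())"
```

```text
45.4 [ 0.43933147 -0.45245598  0.30039899]
the job is handed in; nothing more can be done
None
```

The job is handed in at 45 s of simulated time; no verdict was reported.

**Brush:** it lies bristles down, flat and inside the steel tray.

**Cartons:** four were present. Three lie end to end on the bed's centre line against the stop. The fourth sits on top, over the joint between the first two cartons from the stop.

**Press:** after all four were laid, I cranked the jaw in until the knob resisted with about 22 N, then let go. The arm was raised clear, at about 0 N contact.

**Bystanders:** I left both black look-alikes and the other things alone, but took no final measurement of them.

**Last checks:**
- **Gap between jaw and stop:** it reads 239.7 mm in the scene view, 238.7 mm in the top view and about 240.3 mm from the knob angle, against 240 mm for three cartons. No gaps show in the pictures.
- **Top carton:** it is about 1–2 mm off the joint centre towards the stop, and within about 1 mm of flush sideways.
- **Disagreements:** the two cameras differ by 2–3 mm in absolute position along the bed. From the gripper pads the crank read about 9° further on than the knob did in the pictures; the pads were off centre on the knob.
- **Tool tilt:** it drifted to about 13° by the end of cranking and could not be corrected with the moves available. The placements were measured after each release and came out right.

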